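Index the filter wheel and lock it

ROBOT

A 6-joint arm with a two-finger parallel gripper is mounted at the origin on a cart in front of the work surface, level with it; the furniture and walls round the work are solid. World frame = base frame: x ahead of the robot, y to its left, z up, the work surface at z = 0. Lengths are in m, angles in rad, forces in N, time in s.
With the tool pointing down it reaches from about 0.375 to 0.9 m from the base axis. Payload 3.1 kg.
Tool frame: the origin (TCP) lies midway between the tips of the shut fingers; the grasp point (between the pads) lies 19 mm behind it; z points along the fingers, y is the direction in which the jaws open and shut (so a half turn about z gives the same grasp; the last joint's range is limited). The gripper opens to 85 mm and grips with 20 to 120 N. Pads are 22 mm wide; open, the fingers measure 114 mm over their backs; the gripper's body (76 mm by 85 mm) begins 54 mm behind the grasp point. The pads swing forward as they close: fully open they stand 13 mm farther back than shut.
Start: joints at [1.125, 0.527, 1.433, -0, 1.181, -0.178], TCP at [0.165, 0.603, 0.231] pointing down, gripper open.
Joint ranges: [-3.08, 3.08], [-0.75, 2.2], [0.22, 2.44], [-1.43, 4.57], [0, 2.65], [-2.85, 2.85]. Speed limits (rad/s): [2.79, 2.79, 3.14, 3.14, 3.14, 3.14].

INTERFACE

Orientations are given as a rotation vector (axis times angle).
In Python, from station import status, imaging, arm, finder gives the robot as it stands. The module is installed in compiled form; this text tells all that it offers.
- The arm moves only by the tool send_rows, never from a script. Its argument "motion" is a list of rows, each an object of numbers: "ax", "ay", "az": the turn, a rotation vector about the tool's x, y, z in degrees; "tx", "ty", "tz": the shift along the tool's x, y, z in mm; "hand": the gripper's target within -1 to 1 (shut at 1, half-way at 0, fully open at -1). In form: [{"ax": .., "ay": .., "az": .., "tx": .., "ty": .., "tz": .., "hand": ..}, ...]. A call has 1 to 10 rows; each row shifts and turns the pose as measured when the row begins, along the tool's axes as they then stand; what a row does not reach is not made up. A row lasts 1/8 s, in which the tool goes at most 62.5 mm and 10.7 degrees, less where a joint would pass 70% of its speed; a pose out of reach is approached as far as the arm can. A call is refused whole if a number of a shift passes 62.5 or a number of a turn 10.7, either way. A call with a gripper value outside its range is refused whole. The fingers move at their own pace and stop on an object; the grip force is fixed at half the most. Time passes only in rows, so rows that do not move let the fingers close. It gives the time, the measured TCP pose, the force and the opening at its end, in the units of the state.
- status.get_obs(): the state, without advancing time (a new reading comes with each control period).
- imaging.grab_frame(name): name is "scene" or "side" or "wrist"; returns (picture, depth): 400x640x3 uint8, red, green, blue; 400x640 float32, m along the optical axis (not along the pixel's ray), 0 where there is no reading.
- imaging.camera_model(name): a dict with "fov_y" (degrees; the focal length in pixels is half the picture's height over the tangent of half this angle, whatever the lens; pixels are square), "cx", "cy" (the principal point, pixels), "rvec" (rotation vector, rad) and "tvec" (3), from world to camera coordinates, as OpenCV has them. Camera axes: x right, y down, z forward; pixel columns grow to the right and rows downward; lengths in m; the calibration is good to about 2 mm. The wrist camera is an equidistant fisheye: a pixel r from the principal point sees the ray r / f radians off the axis. A picture is of the moment at which its call begins: read the wrist's pose just before it. camera_model takes no time and is no camera call; for the wrist camera it gives the pose at the moment of the call.
- arm.close_job(): hands the job in, once; it reports no verdict.
Trained networks look in the newest picture that a camera, given by its name, has taken for a name from the list of things; names that differ only in an ending like _2 or _b are one class to them, and where a whole thing is asked for, a point or a joint stands for the part that bears it (a point fixed in the world has none). Each returns a list of dicts, best first, with "confidence" (0 to 1); they miss things now and then, are a little off and sometimes report something else, mostly with a low value. They report only what shows in the picture. A call takes as long as a camera call. They do not tell look-alikes from the thing itself.
- finder.boxes_of(camera, query): "bbox" ([centre column, centre row, width, height] in pixels, round what is visible of it).
- finder.masks_of(camera, query): "pixels" (400x640 bool, what is visible of it) and "bbox" ([centre column, centre row, width, height] in pixels, round what is visible of it).
The state is a dict: "clock": time; "joint_positions": joint angles; "qvel": joint speeds; "joint_torque": joint torques, N m; "tool_pos": TCP position; "tool_rot": TCP orientation; "force": force on the tool from outside, world axes, zero at the start; "ft_torque": the same for the moment, N m; "finger_gap": finger opening in m.
Only numpy, scipy, OpenCV 4.12 (cv2) and the standard library are available. Lean on these libraries where they do the work, as an engineer would, in place of code of your own. Each camera call takes 0.05 s, during which the arm holds its last target.

TASK

The filter wheel on the desk stand spins freely. Turn it by its rim until the one notch in the rim, hidden in the housing at the start, stands at the very top between the two towers, and let the wheel come to rest. Then lay the lock bar, grip up, across the towers so that it sits fully down in both saddles and in the notch, let go of it, and leave the other things on the desk where they are.

Things in the scene. Friction and masses are not known exactly. Their poses are not given: they have to be found in the camera images.
- wheel_stand: fixed stand: dark base plate 170 (x) x 160 (y) x 8 mm; origin at the centre of its underside. A grey open-topped housing, 156 x 30 mm, top 100 mm up, holds the lower part of the filter wheel. Two aluminium towers (44 mm along x, 8 mm thick) at y = +64 and -64 mm, 52 mm clear of the wheel's faces, horns 157 mm high. Wheel axle along the stand's y. Place and yaw vary
- axle (a point): centre of the wheel, 80 mm above the stand's origin; turned with the stand. The aluminium wheel lies in the stand's x-z plane: 140 mm in diameter, 16 mm thick, flat-faced, top of its rim 150 mm above the desk; the bare rim can be pinched from above across its two faces (along the stand's y). Six small windows lie flush in it
- index_wheel (a joint): wheel angle, rad; 0 (or any whole turn) = notch at the very top; grows as the top of the wheel moves toward the stand's +x; no stops, turns either way. It stays where it is left (0.02 N m bearing friction) and coasts only briefly. The notch starts hidden in the housing, 1.5 to 3.14 rad from the top on either side
- notch (a point): point on the wheel at the mouth of its one rim notch, 70 mm from the axle, mid-thickness. The notch goes right across the rim, 22 mm wide at the mouth, 17 mm at the floor, 11 mm deep
- saddle (a point): where the lock bar's origin lies when fully seated, along the stand's y either way round: 134 mm above the stand's origin. Each tower top has a tapering saddle slot, floor 140 mm above the desk, 13 mm wide (stand's x) at the floor, about 21 mm at the mouth; the bar rests on both floors, its end plates hanging outside the towers with 4 mm play at each end
- lock_bar: steel bar 152 mm long (y), 9 mm wide (x), standing on a 24 x 4 x 20 mm plate at each end; upright black grip tab in the middle, 12 mm (x) x 26 mm (y), free from 18 to 51 mm above the origin. Origin: centre of its underside, level with the feet of the end plates; the bar itself spans 6 to 18 mm above it. About 130 g
- beaker: bystander: small glass beaker, 57 mm wide, 66 mm high; origin at the centre of its underside
- petri_dish: bystander: clear dish with lid, 55 mm wide, 14 mm high; origin at the centre of its underside
- cuvette_block: bystander: black block with square pockets, 34 x 80 x 27 mm; origin at the centre of its underside
- pen: bystander: black pen, 145 mm long (its y), lying on the desk; origin at the centre of its underside
Mind the look-alikes: they are no part of the job. There is more than one size of the lock_bar; the one meant has the size given above.

How it is judged:
On the way:
1. the notch stands at the top and the wheel is at rest, the lock bar not yet laid on (x of notch in the frame of wheel_stand between -0.007 and 0.007 m and z of notch in the frame of wheel_stand above 0.14 m and velocity of joint index_wheel between -0.1 and 0.1 rad/s and distance between lock_bar and saddle above 0.03 m), for 0.2 s.
At the end, for the whole second after the job is handed in: the notch is within 7 mm of the top of the wheel; the lock bar lies along the axle direction, grip up, fully down in both saddles (origin within 5 mm along x, 7 mm along y and 3 mm in height of the saddle point, tilted less than 0.15 rad), released and at rest (x of notch in the frame of wheel_stand between -0.007 and 0.007 m and z of notch in the frame of wheel_stand above 0.14 m and x of lock_bar in the frame of saddle between -0.005 and 0.005 m and y of lock_bar in the frame of saddle between -0.007 and 0.007 m and z of lock_bar in the frame of saddle between -0.003 and 0.003 m and angle between the y axis of lock_bar and the y axis of wheel_stand, either way round below 0.1 rad and angle between lock_bar's own z axis and vertical below 0.15 rad and linear speed of lock_bar below 0.02 m/s); the robot touches nothing.
It fails at once if the beaker is moved more than 3 cm (distance of beaker from where it was at the start of the episode above 0.03 m).
It fails at once if the petri dish is moved more than 3 cm (distance of petri_dish from where it was at the start of the episode above 0.03 m).
It fails at once if the cuvette block is moved more than 3 cm (distance of cuvette_block from where it was at the start of the episode above 0.03 m).
It fails at once if the pen is moved more than 3 cm (distance of pen from where it was at the start of the episode above 0.03 m).
It also fails if it takes over 67 s, if anything falls off the work surface, if the arm or the gripper's body presses on something with over 40 N, if the wrist force passes 120 N, or if a joint passes its speed limit or range.

## Working session

There is one attempt and no reset: what is moved stays moved. The work goes in short steps, Python scripts to look and compute and a tool call to move; the robot and the scene stay as the last step left them, time stands still between calls to the robot, and variables do not carry over. Pictures are saved under pics/ and viewed, and the job is handed in when it is done.

Besides the shell and the picture viewer there is one more tool, called after "Call:" as a command line: name --argument value ..., lists and objects as JSON in quotes. send_rows: Moves the arm, as the interface text tells. Its arguments: {"type":"object","properties":{"motion":{"type":"array"}},"required":["motion"]}

```bash
mkdir -p pics
cat > h.py <<'E'
import numpy as np, cv2
from station import status, imaging, arm, finder
from scipy.spatial.transform import Rotation as R
def grab(name):
    m=imaging.camera_model(name); p,d=imaging.grab_frame(name); return p,d,m
def f_of(m,h=400): return h/2/np.tan(np.radians(m['fov_y'])/2)
def w2c(m): return R.from_rotvec(m['rvec']).as_matrix(), np.array(m['tvec'])
def unproj(m,u,v,d):
    f=f_of(m); Rm,t=w2c(m)
    u=np.asarray(u,float);v=np.asarray(v,float)
    c=np.stack([(u-m['cx'])/f*d,(v-m['cy'])/f*d,d],-1)
    return (c-t)@Rm
def proj(m,P):
    Rm,t=w2c(m); c=np.atleast_2d(P)@Rm.T+t; f=f_of(m)
    return np.c_[c[:,0]/c[:,2]*f+m['cx'],c[:,1]/c[:,2]*f+m['cy']]
def save(n,p): cv2.imwrite('pics/'+n+'.png',p[:,:,::-1])
E
python3 - <<'E'
from h import *
print(status.get_obs())
for n in ['scene','side','wrist']:
    p,d,m=grab(n); save(n+'0',p); np.savez(n+'0.npz',p=p,d=d,**m); print(n,m)
E
```

```text
{'clock': 0.0, 'joint_positions': array([ 1.12452478e+00,  5.28466789e-01,  1.43391664e+00, -1.64711352e-05,
        1.18140828e+00, -1.78537935e-01]), 'qvel': array([ 6.13372473e-04, -6.66938950e-05, -1.72457127e-03,  5.59995001e-04,
        2.03403215e-04,  4.83480219e-04]), 'joint_torque': array([ 1.86922771e-04, -4.42347229e+01, -1.78025812e+01, -2.37748754e-04,
        8.60105414e-03, -1.13167962e-05]), 'tool_pos': array([0.16502149, 0.60206681, 0.23032869]), 'tool_rot': array([-0.41920176, -3.11282963,  0.00329374]), 'force': array([ 0.38949179, -0.03303548,  0.39804479]), 'ft_torque': array([0.03696764, 0.04701129, 0.00747733]), 'finger_gap': 0.08487013841655464}
scene {'fov_y': 56.12822950276744, 'cx': 320.35442204701184, 'cy': 199.21211754155112, 'rvec': array([ 2.17063274, -0.65161139,  0.31875853]), 'tvec': array([-0.34090325,  0.39679712,  0.57274159])}
side {'fov_y': 46.745233400850985, 'cx': 315.80531882281474, 'cy': 193.88016695523112, 'rvec': array([ 2.33106018, -0.11902168,  0.02133277]), 'tvec': array([-0.53786784,  0.27002847,  1.18997139])}
wrist {'fov_y': 65.70646984690485, 'cx': 319.2787115992065, 'cy': 198.33411651842545, 'rvec': array([-2.32025919, -1.76797097, -0.23610905]), 'tvec': array([-0.62389685, -0.03407582,  0.37887655])}
```

View pics/scene0.png

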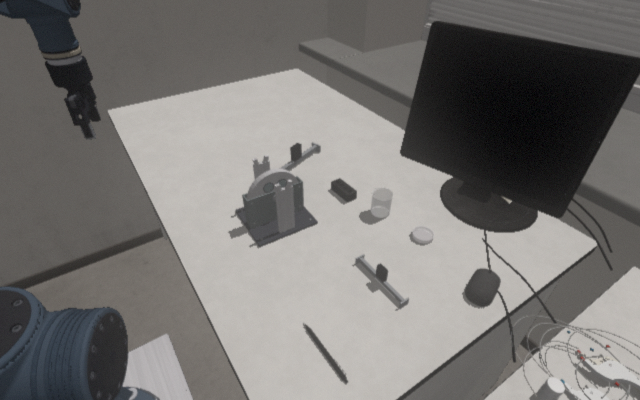

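View pics/side0.png

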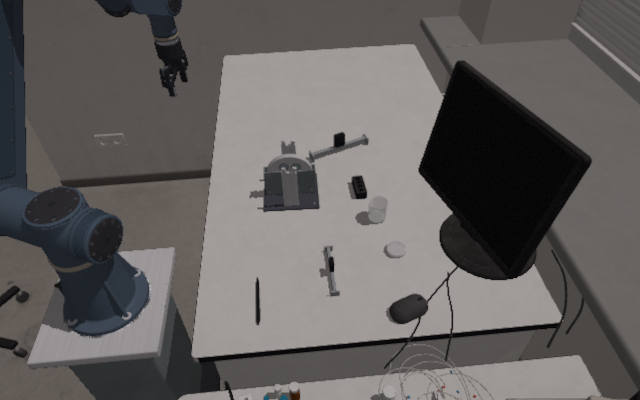

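View pics/wrist0.png

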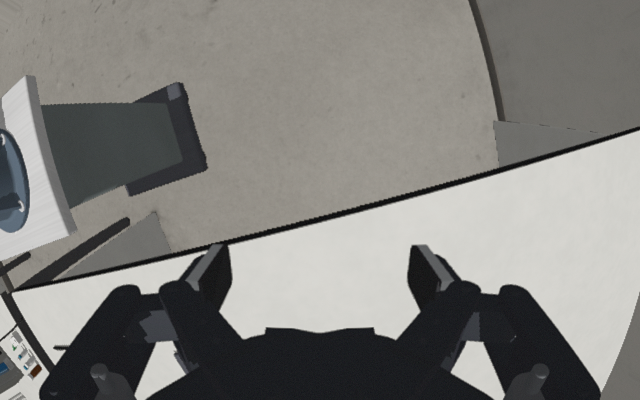

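The scene picture shows two bar candidates: A at scene (382,281) / side (331,270), and B at scene (302,157) / side (340,148). The stand is at scene (278,205). Next I measure the bars and the stand.

Run:
```python
from h import *
for n in ['scene','side']:
    p,d,m=grab(n)
    for q in ['lock_bar','wheel_stand','beaker','petri_dish','cuvette_block','pen','index_wheel']:
        for r in finder.masks_of(n,q)[:3]:
            k=r['pixels']&(d>0); 
            v,u=np.nonzero(k)
            P=unproj(m,u,v,d[k])
            print(n,q,round(r['confidence'],2),np.round(r['bbox']),len(u))
            if len(u)<20: continue
            P=P[(P[:,2]>0.003)]
            if len(P)<20: continue
            (c,s,a)=cv2.minAreaRect((P[:,:2]*1000).astype(np.float32))
            print('   rect mm',np.round(c),np.round(s),round(a,1),'z',np.percentile(P[:,2]*1000,[2,50,98]).round(1),'med',np.median(P,0).round(3))
            np.savez(f'm_{n}_{q}_{int(r["bbox"][0])}.npz',P=P)
    big=lambda x0,y0,x1,y1:cv2.resize(p[y0:y1,x0:x1],None,fx=5,fy=5,interpolation=cv2.INTER_CUBIC)
    if n=='side':
        save('s_barA',big(300,235,360,305)); save('s_barB',big(300,120,380,170)); save('s_stand',big(250,130,340,220))
    else:
        save('c_bars',np.hstack([cv2.resize(p[245:315,340:420],None,fx=5,fy=5),cv2.resize(p[130:200,265:345],None,fx=5,fy=5)])); save('c_stand',big(225,145,330,255))
```

```text
scene lock_bar 0.94 [300. 155.  40.  30.] 427
   rect mm [688. 538.] [176.  32.] 19.9 z [ 8.5 25.  72.6] med [0.674 0.528 0.025]
scene lock_bar 0.6 [382. 282.  54.  54.] 612
   rect mm [582.  20.] [ 26. 153.] 0.4 z [ 5.1 17.6 51.5] med [0.578 0.012 0.018]
scene wheel_stand 0.93 [275. 201.  84.  93.] 4224
   rect mm [512. 386.] [253. 207.] 87.3 z [  5.2  66.3 149.6] med [0.477 0.327 0.066]
scene beaker 0.6 [385. 204.  20.  31.] 553
   rect mm [739. 204.] [56. 54.] 21.0 z [ 6.8 42.7 65.8] med [0.732 0.198 0.043]
scene petri_dish 0.9 [422. 235.  26.  15.] 330
   rect mm [767.  74.] [56. 55.] 38.3 z [ 4.6 12.7 15.1] med [0.765 0.071 0.013]
scene cuvette_block 0.6 [340. 192.  28.  22.] 396
   rect mm [705. 326.] [36. 82.] 1.9 z [ 4.3 23.1 28. ] med [0.698 0.321 0.023]
scene pen 0.87 [326. 353.  40.  61.] 357
   rect mm [386. -49.] [ 10. 136.] 0.9 z [ 3.8  7.9 10.5] med [ 0.385 -0.057  0.008]
scene index_wheel 0.95 [272. 185.  46.  26.] 687
   rect mm [486. 338.] [97. 88.] 37.4 z [100.8 125.3 149.5] med [0.479 0.335 0.125]
side lock_bar 0.79 [329. 270.  12.  50.] 252
   rect mm [582.  21.]
[... 265 characters left out ...]
 173.] 87.7 z [  5.3  67.5 151.2] med [0.492 0.328 0.067]
side beaker 0.72 [378. 208.  21.  28.] 500
   rect mm [758. 230.] [122.  56.] 50.9 z [ 5.3 42.1 68.3] med [0.74  0.196 0.042]
side petri_dish 0.81 [396. 249.  17.  19.] 271
   rect mm [768.  75.] [52. 56.] 24.4 z [ 6.6 14.2 18.7] med [0.767 0.072 0.014]
side cuvette_block 0.71 [359. 186.  15.  24.] 268
   rect mm [705. 327.] [34. 87.] 2.6 z [ 4.4 25.6 30.8] med [0.704 0.319 0.026]
side pen 0.72 [259. 302.   7.  49.] 163
   rect mm [389. -50.] [ 10. 134.] 0.3 z [ 4.6  8.9 13.1] med [ 0.387 -0.066  0.009]
side index_wheel 0.74 [288. 163.  47.  23.] 578
   rect mm [457. 372.] [108. 203.] 46.5 z [ 98.7 126.1 152.1] med [0.492 0.338 0.126]
```

View crop.

View pics/c_bars.png

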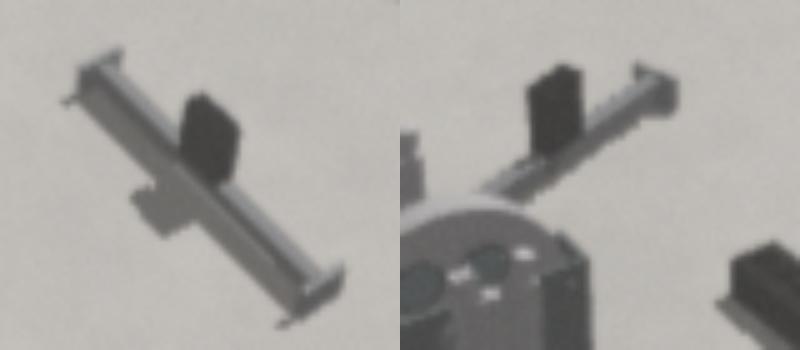

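View pics/c_stand.png

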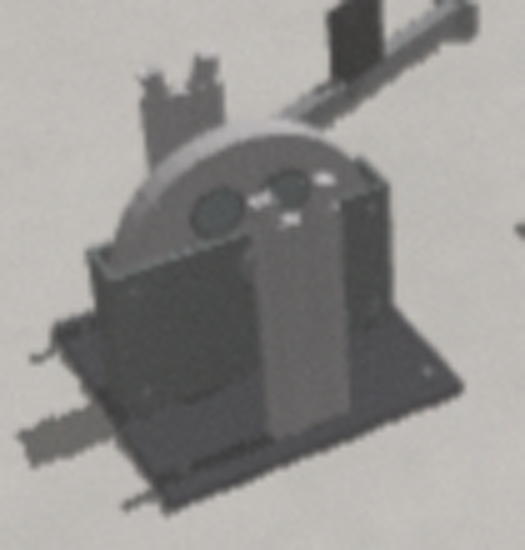

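View pics/s_stand.png

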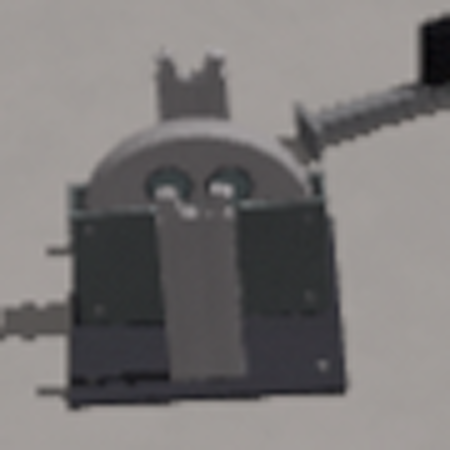

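Bar A (scene 382,281; 153 mm long, tab top 51 mm) matches the description. B is clearly bigger, with its tab top at 73 mm and about 190 mm long, so it is the look-alike. Next I fit the stand pose with an SDF to both clouds, plus the bar pose.

```bash
cat > fit.py <<'E'
from h import *
from scipy.optimize import least_squares
def box(P,c,h):
    q=np.abs(P-c)-h
    return np.linalg.norm(np.maximum(q,0),axis=1)+np.minimum(q.max(1),0)
def sdf_stand(P):
    d=[box(P,[0,0,.004],[.085,.08,.004]),box(P,[0,0,.054],[.078,.015,.046]),
       box(P,[0,.064,.074],[.022,.004,.066]),box(P,[0,-.064,.074],[.022,.004,.066])]
    r=np.hypot(P[:,0],P[:,2]-.08)-.07; a=np.abs(P[:,1])-.008
    d.append(np.hypot(np.maximum(r,0),np.maximum(a,0))+np.minimum(np.maximum(r,a),0))
    return np.min(d,0)
def sdf_bar(P):
    d=[box(P,[0,0,.012],[.0045,.076,.006]),box(P,[0,.074,.01],[.012,.002,.01]),box(P,[0,-.074,.01],[.012,.002,.01]),box(P,[0,0,.0345],[.006,.013,.0165])]
    return np.min(d,0)
def fit(P,sdf,x0):
    def res(x):
        c,s=np.cos(x[2]),np.sin(x[2]); Q=P.copy(); Q[:,:2]=(P[:,:2]-x[:2])@np.array([[c,-s],[s,c]]); Q[:,2]-=x[3]
        return np.clip(sdf(Q),-.02,.02)
    r=least_squares(res,x0,loss='soft_l1',f_scale=.002,diff_step=1e-4,x_scale=[.01,.01,.1,.01]); return r.x,np.median(np.abs(res(r.x))),np.mean(np.abs(res(r.x)))
E
python3 - <<'E'
from fit import *
import glob
for n in ['scene','side']:
    z=np.load(n+'0.npz'); m={k:z[k] for k in z.files if k not in'pd'}
    d=z['d']; v,u=np.nonzero(d>0); P=unproj(m,u,v,d[d>0])
    k=(np.abs(P[:,0]-.49)<.11)&(np.abs(P[:,1]-.345)<.115)&(P[:,2]>.004)&(P[:,2]<.16)
    Q=P[k]
    best=min((fit(Q,sdf_stand,[.49,.345,a,0]) for a in np.radians([-20,-10,0,10,20,30])),key=lambda t:t[2])
    print(n,len(Q),best[0].round(4),np.degrees(best[0][2]),best[1:])
    k=(np.abs(P[:,0]-.582)<.04)&(np.abs(P[:,1]-.02)<.1)&(P[:,2]>.004)&(P[:,2]<.06); Q=P[k]
    best=min((fit(Q,sdf_bar,[.582,.02,a,0]) for a in np.radians([-5,0,5])),key=lambda t:t[2])
    print(n,'bar',len(Q),best[0].round(4),np.degrees(best[0][2]),best[1:])
    k=(np.abs(P[:,2]-.004)<.0)
E
```

```text
scene 4174 [ 4.922e-01  3.427e-01 -3.540e-02 -1.000e-04] -2.0267926771283844 (np.float64(0.0007906124277159386), np.float64(0.0012519567657869276))
scene bar 563 [ 5.821e-01  2.070e-02  5.100e-03 -2.000e-04] 0.2903234377850931 (np.float64(0.0005047399277714826), np.float64(0.0006353319056522926))
side 3028 [ 0.4919  0.3449 -0.0364  0.0018] -2.08364784885973 (np.float64(0.0015059601754411431), np.float64(0.002445605450259544))
side bar 345 [ 0.5819  0.0218 -0.0127  0.0017] -0.7292403917140774 (np.float64(0.0013538915751288936), np.float64(0.0046011843763654435))
```

```bash
cat >> h.py <<'E'
S=np.array([.492,.3435,0.]); YAW=np.radians(-2.05)
RS=R.from_euler('z',YAW)
def pose_theta(th,rt,flip=1):
    # tool pose at wheel angle th (deg), TCP radius rt (m)
    t=np.radians(th)
    p=S+RS.apply([rt*np.sin(t),0,.08+rt*np.cos(t)])
    base=np.array([[-1,0,0],[0,1,0],[0,0,-1.]]) # columns tool axes in stand frame
    return p, RS*R.from_euler('y',t)*R.from_matrix(base)
def delta(p,Rt,o=None):
    o=o or status.get_obs(); R0=R.from_rotvec(o['tool_rot'])
    sh=R0.inv().apply(np.array(p)-o['tool_pos'])*1000; a=np.degrees((R0.inv()*Rt).as_rotvec())
    print('shift',sh.round(1),'turn',a.round(1),'rows>=',max(np.linalg.norm(sh)/62.5,np.linalg.norm(a)/10.7).round(2)); return sh,a
E
python3 - <<'E'
from h import *
delta(*pose_theta(0,.16)); delta(*pose_theta(40,.11)); delta(*pose_theta(-40,.11))
E
```

```text
shift [-383.6 -163.5   -8.7] turn [ -0.    0.  -13.3] rows>= 6.67
shift [-452.4 -147.3   67.1] turn [  4.6  39.8 -12.7] rows>= 7.69
shift [-314.8 -179.8   67.1] turn [ -4.6 -39.8 -12.7] rows>= 5.9
```

Call:
send_rows --motion '[{"tx": -48,"ty": -20,"tz": -2,"hand": -0.2},{"tx": -48,"ty": -20,"tz": -1,"hand": -0.2},{"tx": -48,"ty": -20,"tz": -1,"hand": -0.2},{"tx": -48,"ty": -20,"tz": -1,"hand": -0.2},{"tx": -48,"ty": -20,"tz": -1,"hand": -0.2},{"tx": -48,"ty": -20,"tz": -1,"hand": -0.2},{"tx": -48,"ty": -20,"tz": -1,"hand": -0.2},{"tx": -48,"ty": -20,"tz": -1,"hand": -0.2},{"az": -7,"hand": -0.2},{"az": -6.3,"hand": -0.2}]'

```text
invalid input
```

Run:
```python
from h import *
o=status.get_obs(); print(o['clock'],o['tool_pos'],o['joint_positions'].round(3),o['finger_gap'])
delta(*pose_theta(0,.16));delta(*pose_theta(40,.11));delta(*pose_theta(40,.049))
p,d,m=grab('wrist'); save('w1',p)
```

```text
0.95 [0.16534621 0.60270879 0.23131963] [ 1.124  0.527  1.433 -0.     1.181 -0.179] 0.0852618373299397
shift [-383.6 -163.5   -8.7] turn [ -0.    0.  -13.3] rows>= 6.67
shift [-452.4 -147.3   67.1] turn [  4.6  39.8 -12.7] rows>= 7.69
shift [-414.3 -156.3  113.8] turn [  4.6  39.8 -12.7] rows>= 7.31
```

View pics/w1.png

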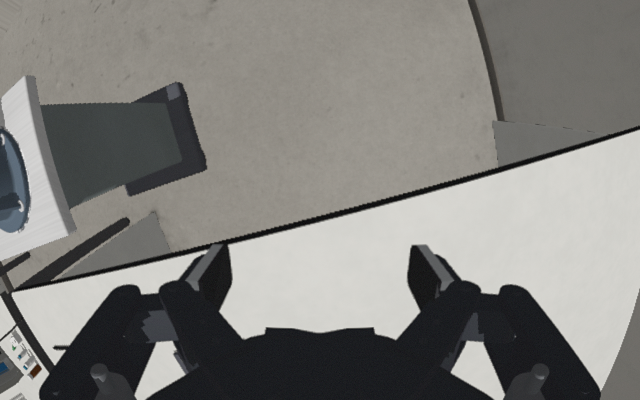

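The call was refused, probably because every key has to be present in each row. I'll resend with all keys.

Call:
send_rows --motion '[{"ax": 0,"ay": 0,"az": 0,"tx": -48,"ty": -20,"tz": -2,"hand": -0.2},{"ax": 0,"ay": 0,"az": 0,"tx": -48,"ty": -20,"tz": -1,"hand": -0.2},{"ax": 0,"ay": 0,"az": 0,"tx": -48,"ty": -20,"tz": -1,"hand": -0.2},{"ax": 0,"ay": 0,"az": 0,"tx": -48,"ty": -20,"tz": -1,"hand": -0.2},{"ax": 0,"ay": 0,"az": 0,"tx": -48,"ty": -20,"tz": -1,"hand": -0.2},{"ax": 0,"ay": 0,"az": 0,"tx": -48,"ty": -20,"tz": -1,"hand": -0.2},{"ax": 0,"ay": 0,"az": 0,"tx": -48,"ty": -20,"tz": -1,"hand": -0.2},{"ax": 0,"ay": 0,"az": 0,"tx": -48,"ty": -20,"tz": -1,"hand": -0.2},{"ax": 0,"ay": 0,"az": -7,"tx": 0,"ty": 0,"tz": 0,"hand": -0.2},{"ax": 0,"ay": 0,"az": -6.3,"tx": 0,"ty": 0,"tz": 0,"hand": -0.2}]'

```text
clock: 2.25
tool_pos: [0.5061, 0.3406, 0.2413]
tool_rot: [0.042, 3.136, 0.007]
force: [-0.7, -0.2, -0.2]
finger_gap: 0.0515
```

Run:
```python
from h import *
o=status.get_obs(); print(o['clock'],o['tool_pos'],o['joint_positions'].round(3),o['finger_gap'])
delta(*pose_theta(0,.16));delta(*pose_theta(40,.11));delta(*pose_theta(40,.049))
p,d,m=grab('wrist'); save('w2',p)
```

```text
2.25 [0.50608412 0.34058726 0.24133748] [ 0.408  0.494  1.466  0.002  1.176 -1.136] 0.051500321378891475
shift [14.2  2.5  1.3] turn [0.3 0.3 0.5] rows>= 0.23
shift [-56.2   1.6  77.4] turn [ 0.1 40.3  0.6] rows>= 3.77
shift [-16.7   1.7 123.9] turn [ 0.1 40.3  0.6] rows>= 3.77
```

View pics/w2.png

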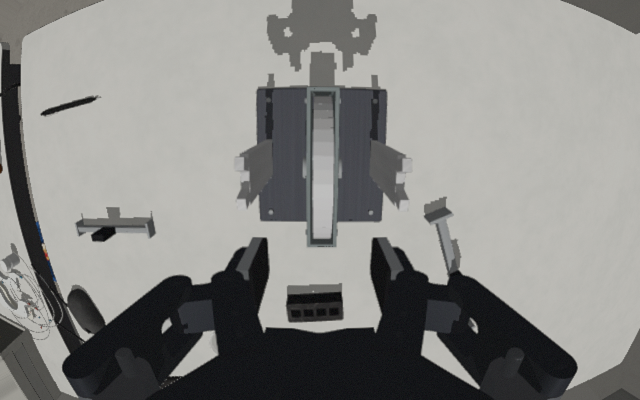

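Call:
send_rows --motion '[{"ax": 0,"ay": 9.5,"az": 0,"tx": -20,"ty": 2,"tz": 2,"hand": -0.2},{"ax": 0,"ay": 10,"az": 0,"tx": -25,"ty": 0,"tz": 2,"hand": -0.2},{"ax": 0,"ay": 10,"az": 0,"tx": -25,"ty": 0,"tz": 2,"hand": -0.2},{"ax": 0,"ay": 10,"az": 0,"tx": -20,"ty": 0,"tz": 2,"hand": -0.2}]'

```text
clock: 2.8
tool_pos: [0.5867, 0.3423, 0.2155]
tool_rot: [-0.027, -2.441, -0.017]
force: [1.1, -0.2, -0.1]
finger_gap: 0.0513
```

Run:
```python
from h import *
o=status.get_obs(); print(o['clock'],o['tool_pos'],o['joint_positions'].round(3),o['finger_gap'])
delta(*pose_theta(40,.11));delta(*pose_theta(40,.049))
```

```text
2.8 [0.58670586 0.34227011 0.21545081] [ 0.277  0.938  0.806  0.223  2.065 -1.234] 0.05128224724945276
shift [-14.7  -2.1  54.6] turn [-0.2 -0.2  0.7] rows>= 0.91
shift [-14.8  -1.9 115.6] turn [-0.2 -0.2  0.7] rows>= 1.86
```

Call:
send_rows --motion '[{"ax": 0,"ay": 0,"az": 0.7,"tx": -15,"ty": -2,"tz": 50,"hand": -0.2},{"ax": 0,"ay": 0,"az": 0,"tx": 0,"ty": 0,"tz": 30,"hand": -0.2}]'

```text
clock: 3.05
tool_pos: [0.552, 0.3404, 0.1359]
tool_rot: [-0.052, -2.441, -0.011]
force: [0.0, 0.2, 0.2]
finger_gap: 0.0515
```

Run:
```python
from h import *
delta(*pose_theta(40,.049))
p,d,m=grab('wrist'); save('w3',p)
p,d,m=grab('side'); save('s3',cv2.resize(p[90:230,220:400],None,fx=4,fy=4))
```

```text
shift [10.   0.9 32.4] turn [-0.1 -0.1 -0.4] rows>= 0.54
```

View pics/w3.png

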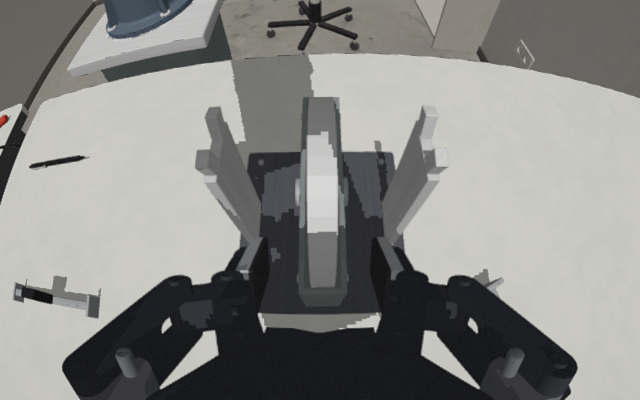

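View pics/s3.png

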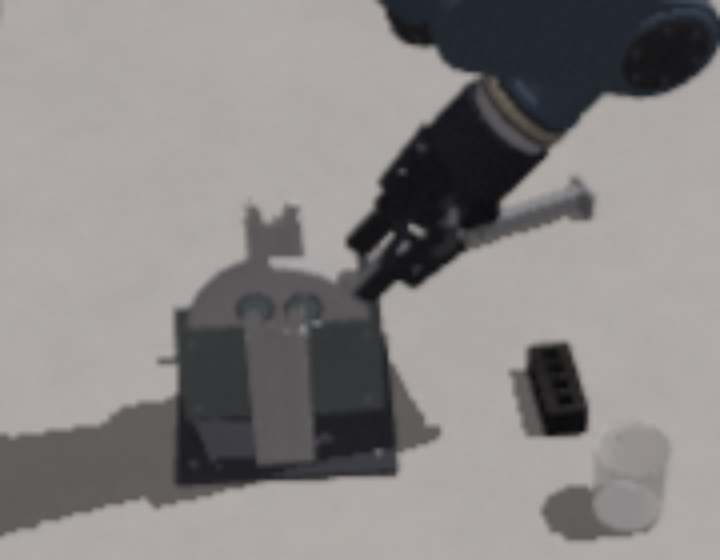

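The wrist view shows the wheel rim (col ~322) midway between the fingers (cols ~252 and ~388), with clearance to the towers. Now I go in and pinch.

Call:
send_rows --motion '[{"ax": 0,"ay": 0,"az": 0,"tx": 10,"ty": 1,"tz": 32,"hand": -0.2},{"ax": 0,"ay": 0,"az": 0,"tx": 0,"ty": 0,"tz": 0,"hand": 0.4},{"ax": 0,"ay": 0,"az": 0,"tx": 0,"ty": 0,"tz": 0,"hand": 1},{"ax": 0,"ay": 0,"az": 0,"tx": 0,"ty": 0,"tz": 0,"hand": 1}]'

```text
clock: 3.65
tool_pos: [0.5248, 0.343, 0.1225]
tool_rot: [-0.051, -2.445, -0.008]
force: [-6.2, -0.6, -9.1]
finger_gap: 0.0145
```

Run:
```python
from h import *
delta(*pose_theta(40,.049)); delta(*pose_theta(32,.049)); print(status.get_obs()['force'],status.get_obs()['finger_gap'])
```

```text
shift [-2.2 -0.6  4.7] turn [-0.2  0.1 -0.4] rows>= 0.08
shift [ 4.6 -0.7  5.1] turn [-0.2 -7.9 -0.4] rows>= 0.74
[-6.15311956 -0.60259917 -9.12534434] 0.014522654939024143
```

Call:
send_rows --motion '[{"ax": 0,"ay": -8,"az": 0,"tx": 7.5,"ty": 0,"tz": 0.5,"hand": 1},{"ax": 0,"ay": -8,"az": 0,"tx": 7.5,"ty": 0,"tz": 0.5,"hand": 1},{"ax": 0,"ay": -8,"az": 0,"tx": 7.5,"ty": 0,"tz": 0.5,"hand": 1}]'

```text
clock: 4.03
tool_pos: [0.5069, 0.3436, 0.1314]
tool_rot: [-0.06, -2.872, -0.0]
force: [-2.7, 0.5, -13.1]
finger_gap: 0.0142
```

Run:
```python
from h import *
for t in (20,16,12): delta(*pose_theta(t,.0535))
print(status.get_obs()['force'],status.get_obs()['finger_gap'])
```

```text
shift [-3.6 -0.6  0.2] turn [-0.2  4.6 -0.4] rows>= 0.43
shift [ 0.1 -0.6  0.1] turn [-0.2  0.6 -0.4] rows>= 0.07
shift [ 3.9 -0.6  0.1] turn [-0.2 -3.4 -0.4] rows>= 0.32
[ -2.68587545   0.54471457 -13.05918187] 0.014156399969911497
```

Call:
send_rows --motion '[{"ax": 0,"ay": -8,"az": 0,"tx": 7.5,"ty": 0,"tz": 0.5,"hand": 1},{"ax": 0,"ay": -8,"az": 0,"tx": 7.5,"ty": 0,"tz": 0.5,"hand": 1},{"ax": 0,"ay": -8,"az": 0,"tx": 7.5,"ty": 0,"tz": 0.5,"hand": 1},{"ax": 0,"ay": -8,"az": 0,"tx": 7.5,"ty": 0,"tz": 0.5,"hand": 1},{"ax": 0,"ay": -8,"az": 0,"tx": 7.5,"ty": 0,"tz": 0.5,"hand": 1},{"ax": 0,"ay": -8,"az": 0,"tx": 7.5,"ty": 0,"tz": 0.5,"hand": 1}]'

```text
clock: 4.78
tool_pos: [0.4719, 0.3445, 0.1303]
tool_rot: [0.069, 2.654, -0.034]
force: [-7.4, 10.7, 2.0]
finger_gap: 0.0143
```

Run:
```python
from h import *
for t in (-32,-40,): delta(*pose_theta(t,.0535))
o=status.get_obs()
print(o['force'],o['finger_gap'],o['joint_positions'])
p,d,m=grab('wrist'); save('w4',p)
p,d,m=grab('scene'); save('s4',cv2.resize(p[120:270,200:350],None,fx=4,fy=4))
```

```text
shift [ 9.5 -0.3  0.5] turn [-1.2 -4.1 -0.6] rows>= 0.4
shift [16.9 -0.4  1.5] turn [ -1.2 -12.1  -0.5] rows>= 1.14
[-7.39487336 10.73102514  1.98369738] 0.014288838830249617 [ 0.58734494  0.57052348  1.89298997 -0.8238592   0.40485295 -0.20897384]
```

View pics/w4.png

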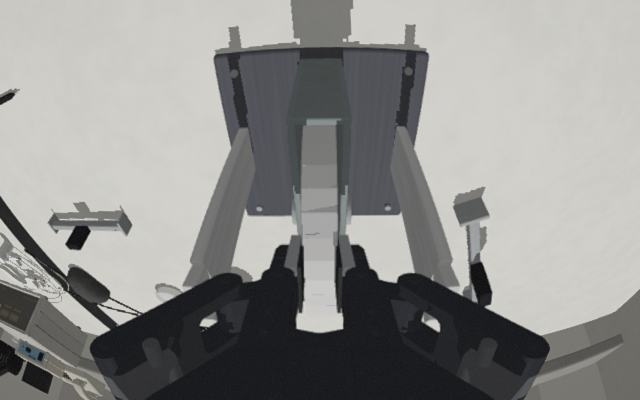

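View pics/s4.png

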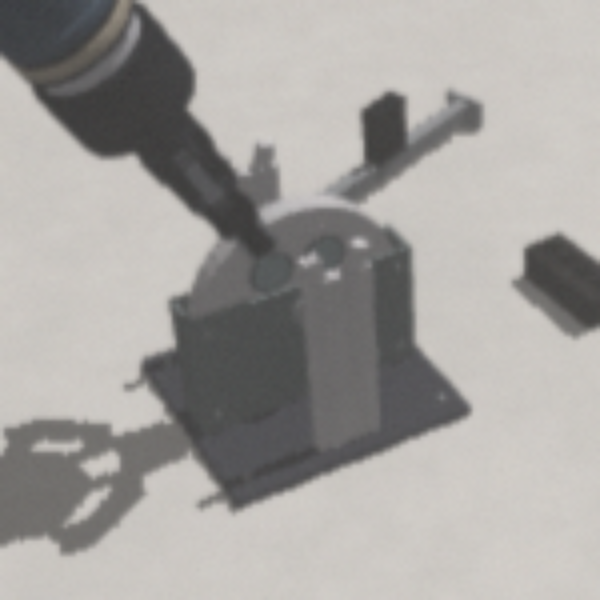

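The rim shows no notch yet after ~64° of turning. The fingers can straddle the rim without leaving it, so I open them and arc back.

Call:
send_rows --motion '[{"ax": 0,"ay": 0,"az": 0,"tx": 0,"ty": 0,"tz": 0,"hand": -0.3},{"ax": 1,"ay": 0,"az": 0,"tx": 0,"ty": 0,"tz": 0,"hand": -0.3},{"ax": 0,"ay": 9,"az": 0,"tx": -8.4,"ty": 0,"tz": 0.7,"hand": -0.3},{"ax": 0,"ay": 9,"az": 0,"tx": -8.4,"ty": 0,"tz": 0.7,"hand": -0.3},{"ax": 0,"ay": 9,"az": 0,"tx": -8.4,"ty": 0,"tz": 0.7,"hand": -0.3},{"ax": 0,"ay": 9,"az": 0,"tx": -8.4,"ty": 0,"tz": 0.7,"hand": -0.3},{"ax": 0,"ay": 9,"az": 0,"tx": -8.4,"ty": 0,"tz": 0.7,"hand": -0.3}]'

```text
clock: 5.75
tool_pos: [0.5129, 0.3379, 0.1407]
tool_rot: [-0.119, -2.915, 0.052]
force: [-0.2, 1.3, -0.3]
finger_gap: 0.0558
```

Run:
```python
from h import *
for t in (20,48): delta(*pose_theta(t,.0535))
o=status.get_obs()
print(o['force'],o['finger_gap'],o['clock'])
```

```text
shift [ 0.7  5.1 10.6] turn [-1.8  7.2 -3. ] rows>= 0.75
shift [-23.4   6.6  19.9] turn [-1.  35.2 -3.4] rows>= 3.31
[-0.17176989  1.25203813 -0.32461013] 0.055833000259452883 5.75
```

Call:
send_rows --motion '[{"ax": -1.0,"ay": 9,"az": -2,"tx": -6,"ty": 4,"tz": 4,"hand": -0.2},{"ax": 0,"ay": 9,"az": -1,"tx": -8,"ty": 2,"tz": 4,"hand": -0.2},{"ax": 0,"ay": 9,"az": 0,"tx": -8,"ty": 0,"tz": 4,"hand": -0.1},{"ax": 0,"ay": 9,"az": 0,"tx": -8,"ty": 0,"tz": 2,"hand": 0}]'

```text
clock: 6.25
tool_pos: [0.5414, 0.3409, 0.1196]
tool_rot: [-0.044, -2.278, -0.017]
force: [-0.1, 1.4, 0.2]
finger_gap: 0.0424
```

Run:
```python
from h import *
for t in (48,): delta(*pose_theta(t,.0535))
o=status.get_obs()
print(o['force'],o['finger_gap'],o['clock'])
```

```text
shift [3.4 0.8 9.9] turn [-0.  -1.5 -0.2] rows>= 0.17
[-0.12206748  1.37237358  0.18504026] 0.04244636987351634 6.25
```

Now close in and make the second stroke.

Call:
send_rows --motion '[{"ax": 0,"ay": -1,"az": 0,"tx": 3.5,"ty": 1,"tz": 10,"hand": 0},{"ax": 0,"ay": 0,"az": 0,"tx": 0,"ty": 0,"tz": 2,"hand": 1},{"ax": 0,"ay": 0,"az": 0,"tx": 0,"ty": 0,"tz": 0,"hand": 1},{"ax": 0,"ay": -8.5,"az": 0,"tx": 8,"ty": 0,"tz": 0.5,"hand": 1},{"ax": 0,"ay": -8.5,"az": 0,"tx": 8,"ty": 0,"tz": 0.5,"hand": 1},{"ax": 0,"ay": -8.5,"az": 0,"tx": 8,"ty": 0,"tz": 0.5,"hand": 1},{"ax": 0,"ay": -8.5,"az": 0,"tx": 8,"ty": 0,"tz": 0.5,"hand": 1},{"ax": 0,"ay": -8.5,"az": 0,"tx": 8,"ty": 0,"tz": 0.5,"hand": 1}]'

```text
clock: 7.25
tool_pos: [0.4996, 0.3439, 0.1278]
tool_rot: [-0.056, -3.088, -0.008]
force: [1.4, -0.0, -28.3]
finger_gap: 0.0149
```

Run:
```python
from h import *
for t in (8,-20): delta(*pose_theta(t,.0535))
o=status.get_obs()
print(o['force'],o['finger_gap'],o['clock'])
p,d,m=grab('scene'); save('s5',cv2.resize(p[120:270,200:350],None,fx=4,fy=4))
p,d,m=grab('wrist'); save('w5',p)
```

```text
shift [ 0.4 -0.6 -5.2] turn [ 0.2  5.  -0. ] rows>= 0.47
shift [26.  -0.7 -1.1] turn [  0.2 -23.   -0.1] rows>= 2.15
[  1.37318451  -0.03254746 -28.32962172] 0.014934584287439472 7.25
```

View pics/s5.png

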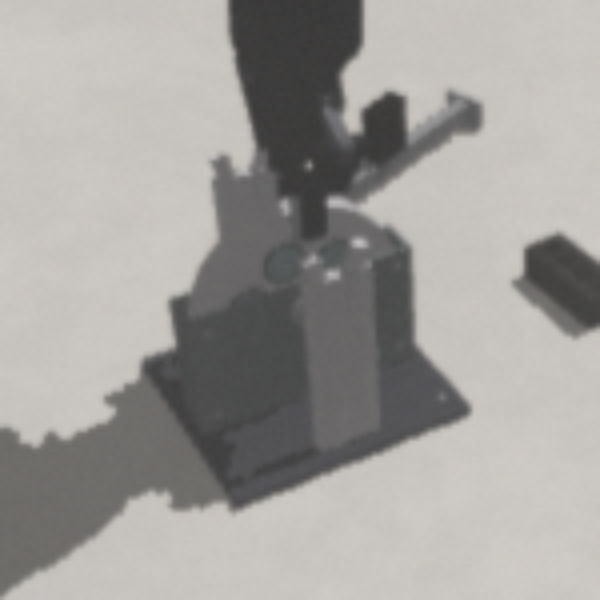

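View pics/w5.png

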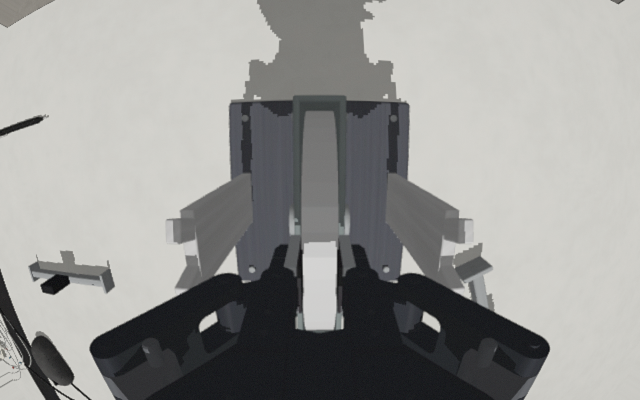

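Call:
send_rows --motion '[{"ax": 0,"ay": -8,"az": 0,"tx": 7,"ty": -0.5,"tz": 1.5,"hand": 1},{"ax": 0,"ay": -8,"az": 0,"tx": 7,"ty": 0,"tz": 1,"hand": 1},{"ax": 0,"ay": -8,"az": 0,"tx": 7,"ty": 0,"tz": 1,"hand": 1},{"ax": 0,"ay": 0,"az": 0,"tx": 0,"ty": 0,"tz": 0,"hand": -0.3},{"ax": 0,"ay": 0,"az": 0,"tx": 0,"ty": 0,"tz": 0,"hand": -0.3}]'

```text
clock: 7.98
tool_pos: [0.4777, 0.3453, 0.1292]
tool_rot: [0.052, 2.777, -0.007]
force: [-0.0, -0.1, 0.4]
finger_gap: 0.0503
```

Run:
```python
from h import *
for t in (-20,0,20): delta(*pose_theta(t,.0535))
o=status.get_obs()
print(o['force'],o['finger_gap'],o['clock'])
p,d,m=grab('scene'); save('s6',cv2.resize(p[120:270,200:350],None,fx=4,fy=4))
p,d,m=grab('wrist'); save('w6',p)
```

```text
shift [ 3.3 -1.3 -2.4] turn [ 0.1  0.9 -0.1] rows>= 0.08
shift [-15.   -1.3   1.1] turn [ 0.1 20.9 -0.1] rows>= 1.95
shift [-30.9  -1.3  10.6] turn [ 0.1 40.9 -0.1] rows>= 3.82
[-0.00555894 -0.12774717  0.40764995] 0.05027795372353576 7.975
```

View pics/s6.png

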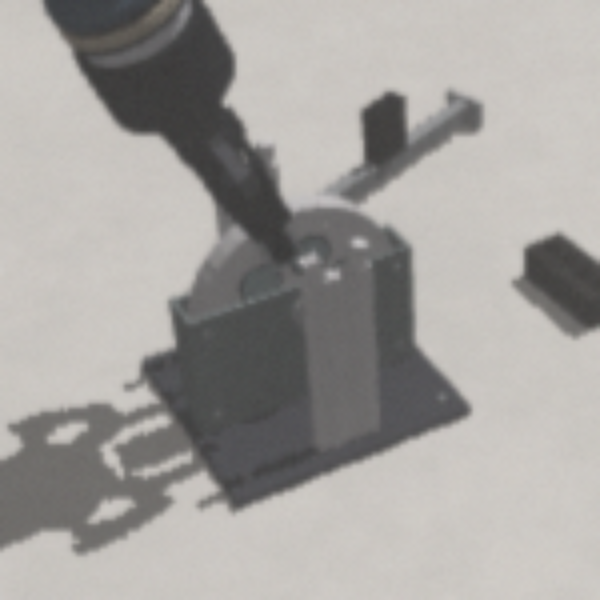

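View pics/w6.png

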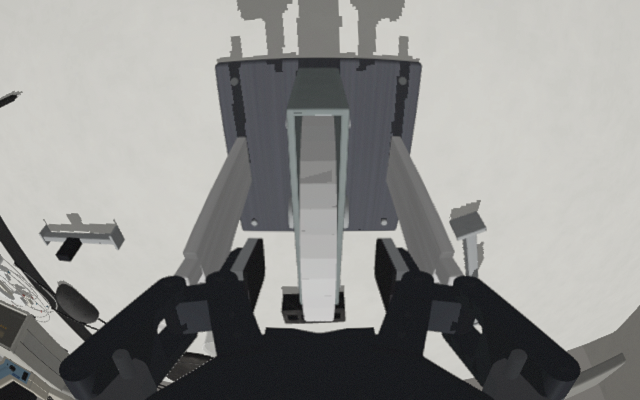

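Still no notch on the rim. The windows shifted by ~7° (67° modulo 60°), so the wheel did follow. Next is the third stroke.

Call:
send_rows --motion '[{"ax": 0,"ay": 9,"az": 0,"tx": -7,"ty": -0.5,"tz": 0.7,"hand": -0.2},{"ax": 0,"ay": 9,"az": 0,"tx": -8,"ty": 0,"tz": 1,"hand": -0.2},{"ax": 0,"ay": 9,"az": 0,"tx": -8,"ty": 0,"tz": 1,"hand": -0.2},{"ax": 0,"ay": 9,"az": 0,"tx": -8,"ty": 0,"tz": 1,"hand": -0.2},{"ax": 0,"ay": 9,"az": 0,"tx": -8,"ty": 0,"tz": 1,"hand": -0.2},{"ax": 0,"ay": 9,"az": 0,"tx": -8,"ty": 0,"tz": 1,"hand": -0.2},{"ax": 0,"ay": 9,"az": 0,"tx": -8,"ty": 0,"tz": 1,"hand": -0.1}]'

```text
clock: 8.95
tool_pos: [0.5411, 0.3435, 0.1275]
tool_rot: [-0.036, -2.395, -0.05]
force: [-0.1, 0.2, 0.1]
finger_gap: 0.0469
```

Run:
```python
from h import *
for t in (48,): delta(*pose_theta(t,.0535))
o=status.get_obs()
print(o['force'],o['finger_gap'],o['clock'])
```

```text
shift [-1.1 -2.1 14.9] turn [1.2 5.2 0.9] rows>= 0.51
[-0.06190877  0.24086559  0.13216555] 0.04691197804383457 8.95
```

Call:
send_rows --motion '[{"ax": 1,"ay": 5,"az": 1,"tx": -1,"ty": -2,"tz": 14,"hand": 0},{"ax": 0,"ay": 0,"az": 0,"tx": 0,"ty": 0,"tz": 2,"hand": 1},{"ax": 0,"ay": 0,"az": 0,"tx": 0,"ty": 0,"tz": 0,"hand": 1},{"ax": 0,"ay": -8.5,"az": 0,"tx": 8,"ty": 0,"tz": 0.7,"hand": 1},{"ax": 0,"ay": -8.5,"az": 0,"tx": 8,"ty": 0,"tz": 0.7,"hand": 1},{"ax": 0,"ay": -8.5,"az": 0,"tx": 8,"ty": 0,"tz": 0.7,"hand": 1},{"ax": 0,"ay": -8.5,"az": 0,"tx": 8,"ty": 0,"tz": 0.7,"hand": 1},{"ax": 0,"ay": -8.5,"az": 0,"tx": 7.5,"ty": 0,"tz": 0.7,"hand": 1},{"ax": 0,"ay": -8,"az": 0,"tx": 7,"ty": 0,"tz": 1,"hand": 1}]'

```text
clock: 10.07
tool_pos: [0.4956, 0.3442, 0.1356]
tool_rot: [0.058, 3.054, 0.034]
force: [3.4, -1.7, -20.3]
finger_gap: 0.0141
```

Run:
```python
from h import *
for t in (0,-20): delta(*pose_theta(t,.0535))
o=status.get_obs()
print(o['force'],o['finger_gap'],o['clock'])
p,d,m=grab('scene'); save('s7',cv2.resize(p[120:270,200:350],None,fx=4,fy=4))
```

```text
shift [ 3.8 -0.9  1.7] turn [ 1.4  5.  -0.1] rows>= 0.48
shift [22.3 -1.   3.4] turn [  1.3 -15.   -0.4] rows>= 1.41
[  3.4396609   -1.70771247 -20.32603898] 0.014138671019246362 10.075
```

View pics/s7.png

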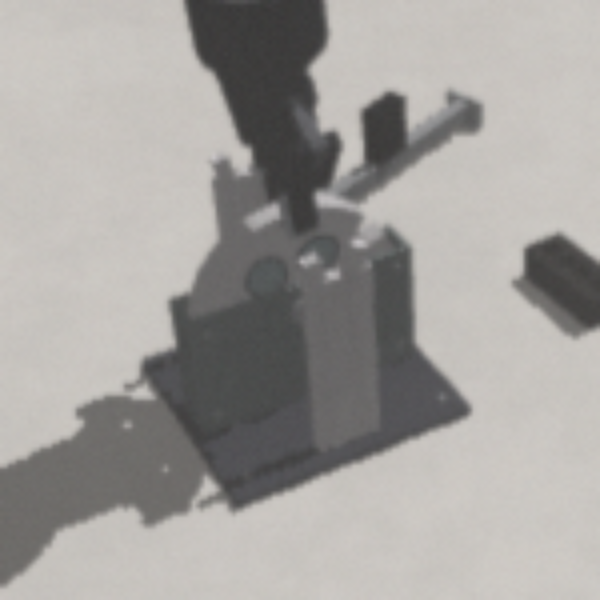

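The notch appears at the right side of the rim, crop (370,228). I finish this stroke, release, and measure its angle.

Call:
send_rows --motion '[{"ax": 1,"ay": -8,"az": 0,"tx": 9,"ty": -0.5,"tz": 1.5,"hand": 1},{"ax": 0,"ay": -8,"az": 0,"tx": 8,"ty": 0,"tz": 1.5,"hand": 1},{"ax": 0,"ay": 0,"az": 0,"tx": 0,"ty": 0,"tz": 0,"hand": 1},{"ax": 0,"ay": 0,"az": 0,"tx": 0,"ty": 0,"tz": 0,"hand": -0.3},{"ax": 0,"ay": 0,"az": 0,"tx": 0,"ty": 0,"tz": 0,"hand": -0.3}]'

```text
clock: 10.75
tool_pos: [0.4791, 0.3454, 0.1364]
tool_rot: [0.055, 2.768, 0.002]
force: [0.7, 0.5, 0.1]
finger_gap: 0.0499
```

Run:
```python
from h import *
for t in (-20,): delta(*pose_theta(t,.0535))
o=status.get_obs()
print(o['force'],o['finger_gap'],o['clock'])
p,d,m=grab('scene'); save('s8',cv2.resize(p[120:270,200:350],None,fx=4,fy=4))
np.savez('scene8.npz',p=p,d=d,**m)
p,d,m=grab('side'); save('sd8',cv2.resize(p[110:230,230:350],None,fx=5,fy=5))
np.savez('side8.npz',p=p,d=d,**m)
p,d,m=grab('wrist'); save('w8',p)
```

```text
shift [ 7.2 -1.5  3.7] turn [ 0.4  1.4 -0.3] rows>= 0.14
[0.65827668 0.46640056 0.13025391] 0.04994768914098273 10.75
```

View pics/s8.png

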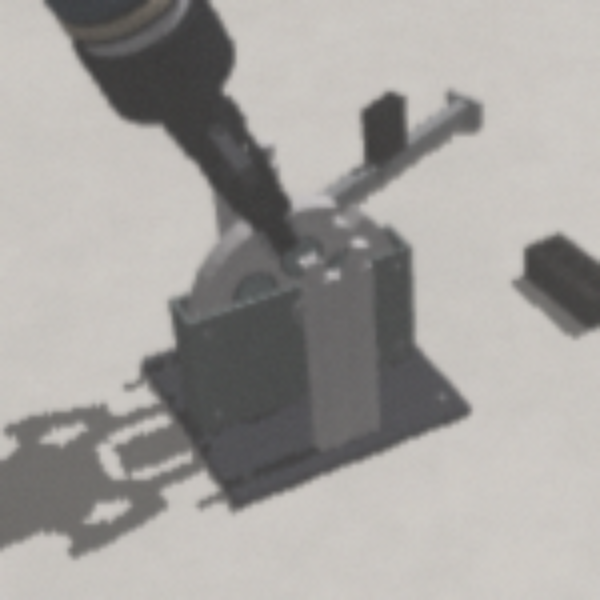

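View pics/sd8.png

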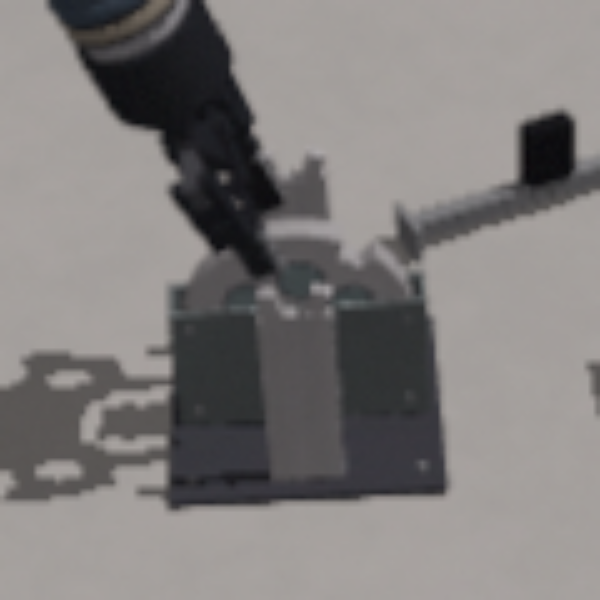

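View pics/w8.png

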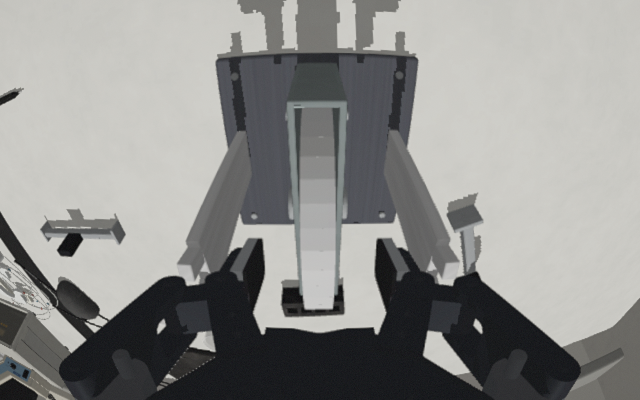

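```bash
cat >> h.py <<'E'
def notch_angle(n,p,d,m,plot=None):
    # for each angle, sample pixels on outer band (r 60..69) front face and rim depth residual
    Rm,t=w2c(m); out=[]
    for th in np.arange(-75,76,1.0):
        a=np.radians(th); res=[]
        for r in (.061,.064,.067):
            for y in (-.006,-.003,0,.003,.006):
                if True:
                    P=S+RS.apply([r*np.sin(a),y,.08+r*np.cos(a)])
                    c=Rm@P+t; u,v=proj(m,P)[0]; dd=d[int(round(v)),int(round(u))]
                    if dd>0: res.append(dd-c[2])
        out.append((th,np.median(res) if res else np.nan))
    return np.array(out)
E
python3 - <<'E'
from h import *
for n in ('scene','side'):
    z=np.load(n+'8.npz'); m={k:z[k] for k in z.files if k not in'pd'}
    o=notch_angle(n,z['p'],z['d'],m)
    print(n,[(int(a),int(b*1000)) for a,b in o if abs(b)>.012])
    f=5; x0,y0=(230,130) if n=='side' else (200,130)
    im=cv2.resize(z['p'][y0:y0+110,x0:x0+140],None,fx=f,fy=f,interpolation=cv2.INTER_CUBIC).copy()
    for th in range(0,75,10):
        a=np.radians(th)
        for y in(-.008,.008):
            q=[tuple((f*(proj(m,S+RS.apply([r*np.sin(a),y,.08+r*np.cos(a)]))[0]-[x0,y0]+.5)).astype(int)) for r in(.059,.07)]
            cv2.line(im,q[0],q[1],(255,0,0) if th%30 else (0,255,0),1)
    save('ang8'+n,im)
E
```

```text
scene [(-20, -45), (-19, -73), (-18, -73), (-17, -76), (-16, -74), (-15, -73), (-14, -72), (-13, -73), (-12, -72), (-11, -72), (-10, -71), (-9, -70), (-8, -73), (-7, -73), (-6, -70), (-5, -71), (-4, -73), (-3, -73), (-2, -47), (-1, -43), (0, -44), (1, -39), (2, -12), (33, 16), (34, 208), (35, 14), (36, 212), (37, 12), (54, -12), (57, -12), (58, -12), (60, -14), (61, -13)]
side [(-70, -12), (-32, -42), (-31, -46), (-30, -48), (-29, -49), (-28, -50), (-27, -49), (-26, -53), (-25, -54), (-24, -53), (-23, -53), (-22, -51), (-21, -50), (-20, -48), (-19, -48), (-18, -46), (-17, -45), (-16, -43), (-15, -43), (-14, -40), (-13, -36), (-12, -37), (-11, -33), (-10, -16), (-9, -16), (30, 12), (31, 12), (33, 13), (34, 13), (36, 16)]
```

View pics/ang8side.png

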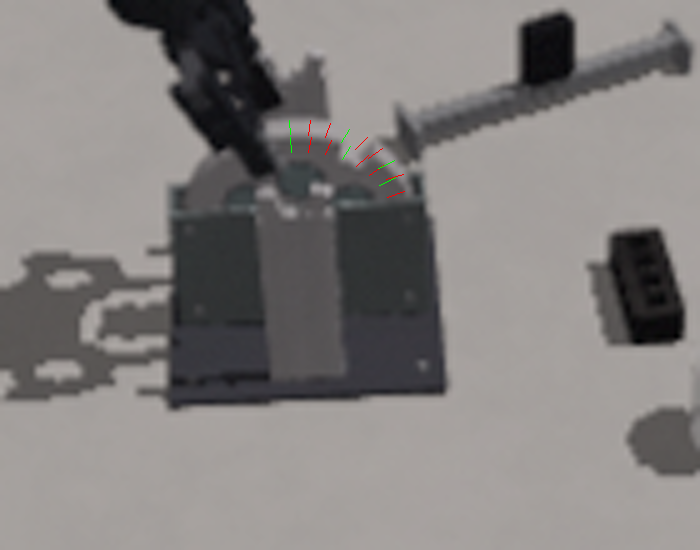

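View pics/ang8scene.png

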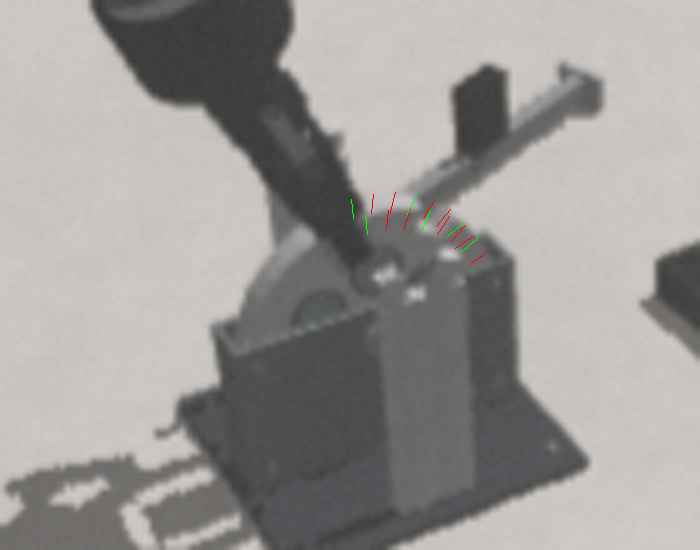

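The side view with the angle overlay puts the notch at about +34° (crop 352,150), and both cameras' depth agrees (30–37°). I grip at about +7° and drag it ~34° toward the top.

Call:
send_rows --motion '[{"ax": 0,"ay": 9,"az": 0,"tx": -3,"ty": -1,"tz": 4,"hand": -0.2},{"ax": 0,"ay": 9.5,"az": 0,"tx": -8,"ty": -0.5,"tz": 2,"hand": -0.2},{"ax": 0,"ay": 9.5,"az": 0,"tx": -8,"ty": 0,"tz": 1,"hand": -0.1},{"ax": 0,"ay": 2,"az": 0,"tx": -2,"ty": 0,"tz": 0,"hand": 0}]'

```text
clock: 11.4
tool_pos: [0.5014, 0.3429, 0.1342]
tool_rot: [-0.052, -2.98, -0.022]
force: [-0.8, -0.4, -0.2]
finger_gap: 0.0428
```

Run:
```python
from h import *
for t in (7,): delta(*pose_theta(t,.0535))
o=status.get_obs()
print(o['force'],o['finger_gap'],o['clock'])
```

```text
shift [2.7 0.3 1.5] turn [ 0.7 -2.2  0.1] rows>= 0.22
[-0.83340292 -0.39464669 -0.22698425] 0.0428427919518181 11.4
```

Call:
send_rows --motion '[{"ax": 0.5,"ay": -2,"az": 0,"tx": 3,"ty": 0,"tz": 2,"hand": 0},{"ax": 0,"ay": 0,"az": 0,"tx": 0,"ty": 0,"tz": 1,"hand": 1},{"ax": 0,"ay": 0,"az": 0,"tx": 0,"ty": 0,"tz": 0,"hand": 1},{"ax": 0,"ay": -8,"az": 0,"tx": 7.5,"ty": 0,"tz": 0.8,"hand": 1},{"ax": 0,"ay": -8,"az": 0,"tx": 7.5,"ty": 0,"tz": 0.8,"hand": 1},{"ax": 0,"ay": -8,"az": 0,"tx": 7.5,"ty": 0,"tz": 0.8,"hand": 1},{"ax": 0,"ay": -5,"az": 0,"tx": 4.5,"ty": 0,"tz": 0.8,"hand": 1},{"ax": 0,"ay": 0,"az": 0,"tx": 0,"ty": 0,"tz": 0,"hand": 1}]'

```text
clock: 12.4
tool_pos: [0.4757, 0.3447, 0.1309]
tool_rot: [0.044, 2.743, 0.001]
force: [1.8, 1.2, -7.4]
finger_gap: 0.0145
```

Run:
```python
from h import *
for t in (-25,): delta(*pose_theta(t,.0535))
o=status.get_obs()
print(o['force'],o['finger_gap'],o['clock'],o['joint_positions'].round(2))
for n in('side','wrist'):
    p,d,m=grab(n); np.savez(n+'9.npz',p=p,d=d,**m)
    if n=='wrist': save('w9',p); continue
    oo=notch_angle(n,p,d,m)
    print([(int(a),int(b*1000)) for a,b in oo if b>.007])
    f=5;x0,y0=230,120
    im=cv2.resize(p[y0:y0+110,x0:x0+140],None,fx=f,fy=f,interpolation=cv2.INTER_CUBIC).copy()
    for th in range(-10,75,10):
        a=np.radians(th)
        for y in(-.008,.008):
            q=[tuple((f*(proj(m,S+RS.apply([r*np.sin(a),y,.08+r*np.cos(a)]))[0]-[x0,y0]+.5)).astype(int)) for r in(.059,.07)]
            cv2.line(im,q[0],q[1],(255,0,0) if th%30 else (0,255,0),1)
    save('ang9'+n,im)
```

```text
shift [ 6.7 -0.6 -0.2] turn [ 0.5 -2.2  0.1] rows>= 0.21
[ 1.77298044  1.21669491 -7.41234453] 0.014539534285131404 12.4 [ 0.54  0.56  1.85 -0.51  0.43 -0.57]
[(0, 7), (1, 7), (2, 7), (5, 7), (6, 8), (7, 7), (8, 15), (9, 15), (10, 8), (11, 7), (12, 7)]
```

View pics/ang9side.png

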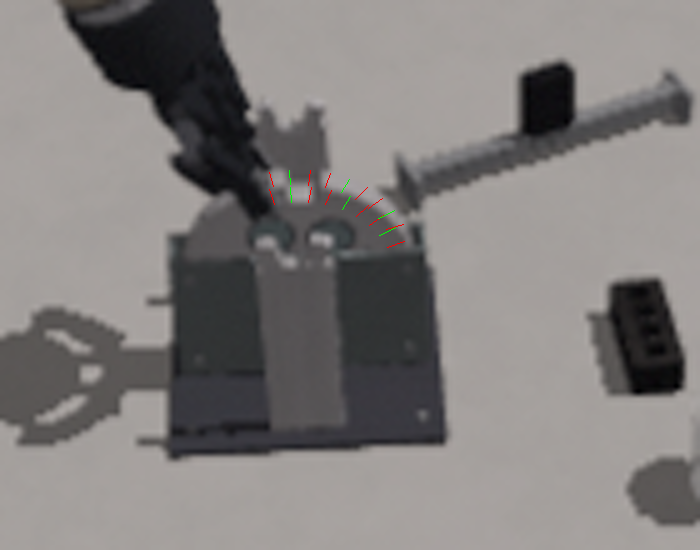

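View pics/w9.png

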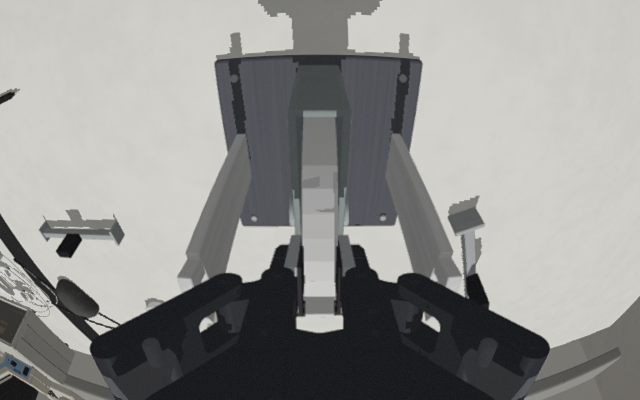

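The notch is now at about +6° (crop 303,190). One small extra turn is needed, followed by release.

Call:
send_rows --motion '[{"ax": 0,"ay": -3,"az": 0,"tx": 3.5,"ty": 0,"tz": 0.8,"hand": 1},{"ax": 0,"ay": -2,"az": 0,"tx": 3,"ty": 0,"tz": 0.8,"hand": 1},{"ax": 0,"ay": 0,"az": 0,"tx": 0,"ty": 0,"tz": 0,"hand": 1},{"ax": 0,"ay": 0,"az": 0,"tx": 0,"ty": 0,"tz": 0,"hand": -0.2},{"ax": 0,"ay": 0,"az": 0,"tx": 0,"ty": 0,"tz": 0,"hand": -0.2},{"ax": 0,"ay": 0,"az": 0,"tx": 0,"ty": 0,"tz": -55,"hand": -0.2},{"ax": 0,"ay": 0,"az": 0,"tx": 0,"ty": 0,"tz": -55,"hand": -0.2}]'

```text
clock: 13.38
tool_pos: [0.4253, 0.3446, 0.2243]
tool_rot: [0.063, 2.66, -0.01]
force: [0.3, 0.2, 0.2]
finger_gap: 0.0516
```

```bash
cat >> h.py <<'E'
def wunproj(m,u,v,d):
    f=f_of(m); Rm,t=w2c(m); x=(u-m['cx']);y=(v-m['cy']); r=np.hypot(x,y)+1e-9; a=r/f
    X=np.tan(a)*x/r*d; Y=np.tan(a)*y/r*d
    return (np.stack([X,Y,d],-1)-t)@Rm
E
python3 - <<'E'
from h import *
for t in (0,): delta(*pose_theta(t,.2))
o=status.get_obs()
print(o['force'],o['finger_gap'],o['clock'],o['joint_positions'].round(2))
for n in('side','wrist'):
    p,d,m=grab(n); np.savez(n+'10.npz',p=p,d=d,**m)
    if n=='wrist': 
        save('w10',p); v,u=np.nonzero(d>0); P=wunproj(m,u,v,d[d>0])
        Q=RS.inv().apply(P-S)
        k=(abs(Q[:,1])<.006)&(Q[:,2]>.1)&(Q[:,2]<.17)&(abs(Q[:,0])<.07); Q=Q[k]
        dev=np.hypot(Q[:,0],Q[:,2]-.08)
        for x in np.arange(-.06,.06,.002):
            s=abs(Q[:,0]-x)<.001
            if s.sum(): print(int(x*1000),s.sum(),(np.median(dev[s])*1000).round(1),end=' | ')
        continue
    oo=notch_angle(n,p,d,m)
    print([(int(a),int(b*1000)) for a,b in oo if b>.007])
    f=5;x0,y0=230,120
    im=cv2.resize(p[y0:y0+110,x0:x0+140],None,fx=f,fy=f,interpolation=cv2.INTER_CUBIC).copy()
    save('ang10'+n,im)
E
```

```text
shift [-84.9   2.2 -18.6] turn [ 0.1 27.6 -0.7] rows>= 2.58
[0.33581587 0.15464347 0.15608877] 0.051640089380265305 13.375 [ 0.63  0.36  1.89 -0.56  0.57 -0.46]
[(-4, 7), (-3, 7), (-2, 7), (-1, 7), (0, 10), (1, 10), (2, 10), (3, 8), (4, 8), (5, 8), (6, 12), (7, 12), (8, 15), (9, 15)]
-60 69 70.2 | -57 62 70.2 | -55 67 70.3 | -53 61 70.2 | -51 55 70.0 | -49 53 70.1 | -47 46 69.9 | -45 57 69.8 | -43 50 70.1 | -41 45 70.0 | -39 48 70.0 | -37 45 70.0 | -35 43 69.9 | -33 44 69.8 | -31 44 69.8 | -29 43 70.2 | -27 33 69.7 | -25 39 70.0 | -23 38 69.8 | -21 30 69.7 | -19 38 70.1 | -17 32 69.7 | -15 35 69.9 | -13 23 69.8 | -11 29 69.5 | -9 33 69.7 | -7 6 69.6 | 4 11 57.9 | 6 17 57.6 | 8 14 57.6 | 10 72 59.3 | 12 94 65.0 | 14 30 69.0 | 16 14 69.5 | 18 12 69.4 | 20 13 69.4 | 22 9 69.3 | 24 17 69.8 | 26 7 69.9 | 28 6 69.4 | 30 9 69.6 | 32 4 69.4 | 36 10 69.3 | 38 3 69.2 |
```

View pics/ang10side.png

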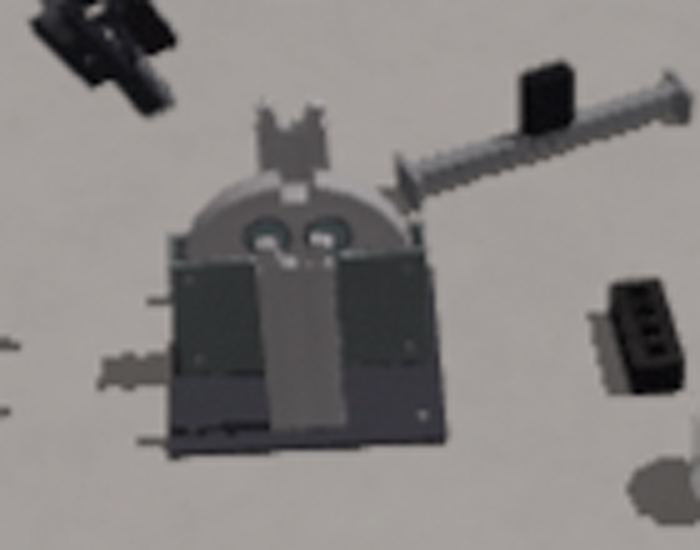

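View pics/w10.png

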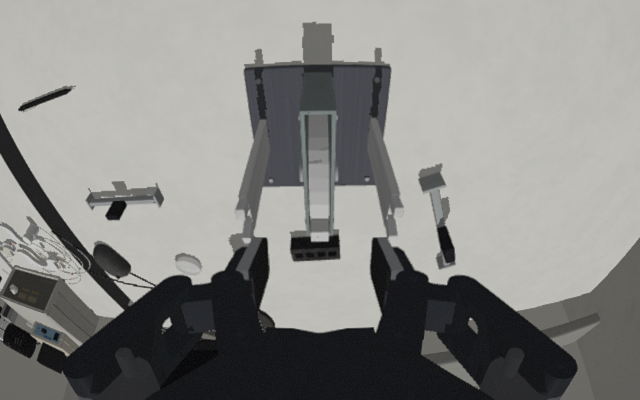

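The wrist depth puts the mouth edges at about −7.5 and +13.5 mm, so the notch is ~3 mm from the top. I move the tool upright over the wheel to measure that and the saddles properly.

Call:
send_rows --motion '[{"ax": 0,"ay": 9,"az": 0,"tx": -30,"ty": 1,"tz": -5,"hand": -0.2},{"ax": 0,"ay": 9,"az": 0,"tx": -35,"ty": 1,"tz": -5,"hand": -0.2},{"ax": 0,"ay": 9.5,"az": -0.5,"tx": -45,"ty": 0,"tz": 0,"hand": -0.2},{"ax": 0,"ay": 0,"az": 0,"tx": 0,"ty": 0,"tz": 0,"hand": -0.2}]'

```text
clock: 13.98
tool_pos: [0.5235, 0.3398, 0.2674]
tool_rot: [0.064, 3.106, 0.0]
force: [0.2, -0.1, -0.2]
finger_gap: 0.0511
```

```bash
cat > top.py <<'E'
from h import *
import sys
o=status.get_obs()
print(o['tool_pos'],o['finger_gap'],o['clock'],o['joint_positions'].round(2))
p,d,m=grab('wrist'); np.savez('wtop.npz',p=p,d=d,**m); save(sys.argv[1],p)
Rm,t=w2c(m); print('cam',-Rm.T@t)
v,u=np.nonzero(d>0); P=wunproj(m,u,v,d[d>0]); Q=RS.inv().apply(P-S)
def runs(k,rng,h,lab):
    q=Q[k]; print('\n'+lab,q.shape)
    for x in np.arange(*rng,.001):
        s=abs(q[:,0]-x)<.0005
        if s.sum(): print(round(x*1000),s.sum(),(np.median(q[s,2])*1000).round(1),end=' | ')
runs((abs(Q[:,1])<.006)&(Q[:,2]>.1)&(Q[:,2]<.17),(-.02,.022),0,'wheel')
for s in(1,-1): runs((abs(Q[:,1]-s*.064)<.0035)&(Q[:,2]>.12)&(Q[:,2]<.17),(-.025,.026),0,'tower%+d'%s)
k=(abs(Q[:,2]-.157)<.003)&(abs(Q[:,0])<.03)&(abs(abs(Q[:,1])-.064)<.015)
for s in (1,-1):
    q=Q[k&(Q[:,1]*s>0)]; print('\nhorn',s,len(q),q.min(0).round(4),q.max(0).round(4),q.mean(0).round(4))
k=(abs(Q[:,1])<.02)&(Q[:,2]>.147)&(Q[:,2]<.154)&(abs(Q[:,0])<.02); q=Q[k]; print('rim y',q[:,1].min(),q[:,1].max())
E
python3 top.py w11
```

```text
[0.52346245 0.33981294 0.26740072] 0.05114757303891812 13.975 [ 0.4   0.48  1.42 -0.01  1.22 -1.12]
cam [0.45170062 0.34276272 0.40732478]

wheel (1803, 3)
-20 18 147.3 | -19 27 147.2 | -18 15 147.5 | -17 14 147.6 | -16 15 148.1 | -15 21 148.0 | -14 23 148.2 | -13 15 148.5 | -12 15 148.6 | -11 15 149.2 | -10 23 149.4 | -9 10 148.5 | -8 10 147.2 | -6 21 137.9 | -5 20 137.6 | -4 15 138.1 | -3 14 137.9 | -2 13 137.8 | -1 14 137.8 | 0 14 138.0 | 1 16 138.1 | 2 17 138.2 | 3 16 137.9 | 4 15 137.4 | 5 14 137.7 | 6 13 137.6 | 7 13 137.8 | 8 13 137.2 | 9 13 137.0 | 10 17 137.4 | 11 29 139.4 | 12 25 144.0 | 13 22 148.2 | 14 15 148.9 | 15 14 148.3 | 16 13 147.8 | 17 21 147.7 | 18 11 147.1 | 19 21 146.8 | 20 13 146.8 | 21 15 146.1 | 
tower+1 (621, 3)
-23 8 132.9 | -22 21 139.8 | -21 17 140.7 | -20 19 139.8 | -19 19 154.9 | -18 18 155.0 | -17 15 155.1 | -16 14 154.5 | -15 16 155.0 | -14 18 156.5 | -13 15 156.3 | -12 14 155.8 | -11 5 139.1 | -10 12 151.0 | -9 6 137.3 | -8 11 142.0 | -7 11 139.3 | -6 10 139.5 | -5 10 139.5 | -4 14 139.5 | -3 12 139.3 | -2 13 139.6 | -1 9 139.3 | 0 11 139.2 | 1 10 1
[... 401 characters left out ...]
6 8 156.3 | -15 8 156.7 | -14 10 156.5 | -13 12 157.1 | -12 8 156.7 | -10 7 150.4 | -8 6 142.0 | -7 6 139.8 | -6 6 139.8 | -5 8 140.5 | -4 10 140.1 | -3 9 139.7 | -2 12 139.7 | -1 9 140.2 | 0 8 139.8 | 1 8 139.7 | 2 8 140.1 | 3 7 139.7 | 4 6 139.2 | 5 7 139.3 | 6 12 139.6 | 7 14 142.5 | 8 15 146.7 | 9 12 151.2 | 10 15 153.8 | 11 9 156.3 | 12 8 156.6 | 13 8 156.3 | 14 7 156.0 | 15 10 156.7 | 16 8 156.1 | 17 6 155.6 | 18 8 155.1 | 19 8 154.7 | 20 10 154.5 | 21 6 154.6 | 
horn 1 242 [-0.0225  0.0604  0.154 ] [0.0213 0.0688 0.1585] [-0.0014  0.0644  0.1558]

horn -1 234 [-0.0224 -0.0671  0.1541] [ 0.0212 -0.059   0.1586] [-0.0011 -0.063   0.1559]
rim y -0.0069388594344862095 0.008531785009069164
```

View pics/w11.png

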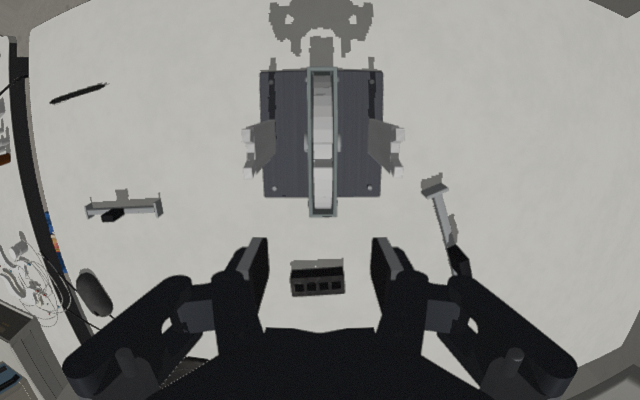

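The saddles are centred at x ≈ −0.4 mm and the notch at about +2 mm (floor −6.5…10.5), which is well within the 7 mm gate and leaves room for the 9 mm bar. The wheel is at rest. Now for bar A.

Run:
```python
from h import *
delta([.60,.021,.17],R.from_matrix(np.array([[-1,0,0],[0,1,0],[0,0,-1.]])))
```

```text
shift [ -90.1 -315.2   99.5] turn [-0.1  1.8 -2.3] rows>= 5.48
```

Call:
send_rows --motion '[{"ax": 0,"ay": 1.8,"az": -2.3,"tx": -9,"ty": -50,"tz": 0,"hand": -0.4},{"ax": 0,"ay": 0,"az": 0,"tx": -10,"ty": -55,"tz": 5,"hand": -0.4},{"ax": 0,"ay": 0,"az": 0,"tx": -16,"ty": -55,"tz": 18,"hand": -0.4},{"ax": 0,"ay": 0,"az": 0,"tx": -16,"ty": -55,"tz": 24,"hand": -0.4},{"ax": 0,"ay": 0,"az": 0,"tx": -16,"ty": -55,"tz": 24,"hand": -0.4},{"ax": 0,"ay": 0,"az": 0,"tx": -16,"ty": -45,"tz": 24,"hand": -0.4},{"ax": 0,"ay": 0,"az": 0,"tx": 0,"ty": 0,"tz": 0,"hand": -0.4}]'

```text
clock: 14.9
tool_pos: [0.5929, 0.0195, 0.1636]
tool_rot: [0.011, -3.131, 0.004]
force: [0.1, 0.5, 0.2]
finger_gap: 0.06
```

Run:
```python
from fit import *
o=status.get_obs()
print(o['tool_pos'],o['clock'],o['finger_gap'],o['joint_positions'].round(2))
p,d,m=grab('wrist'); save('w12',p)
v,u=np.nonzero(d>0); P=wunproj(m,u,v,d[d>0])
k=(np.abs(P[:,0]-.582)<.04)&(np.abs(P[:,1]-.02)<.1)&(P[:,2]>.003)&(P[:,2]<.056); Q=P[k]
for a in(-.02,0,.02):
    x,md,mn=fit(Q,sdf_bar,[.582,.021,a,0]); print(x.round(4),np.degrees(x[2]),md,mn,len(Q))
q=Q[Q[:,2]>.045]; print('tab',q.min(0),q.max(0))
r=R.from_euler('z',x[2])*R.from_matrix(np.array([[-1,0,0],[0,1,0],[0,0,-1.]]))
delta([x[0],x[1],.022],r)
```

```text
[0.59287624 0.01949752 0.16364378] 14.9 0.0599753147199021 [-0.15  0.57  1.57 -0.01  1.01 -1.73]
[ 5.817e-01  2.200e-02  3.000e-03 -3.000e-04] 0.17181237996490392 0.00036658744886424073 0.00046116894271454854 2199
[ 5.817e-01  2.200e-02  3.000e-03 -3.000e-04] 0.17181499029407213 0.0003665899981787988 0.00046116987361862844 2199
[ 5.817e-01  2.200e-02  3.100e-03 -3.000e-04] 0.17506632097862684 0.0003677297846624763 0.0004611700812112902 2199
tab [0.5756974  0.00950342 0.04500735] [0.5872784  0.03432086 0.05274788]
shift [  9.1   1.1 142.6] turn [-0.1 -0.6  0.3] rows>= 2.29
```

View pics/w12.png

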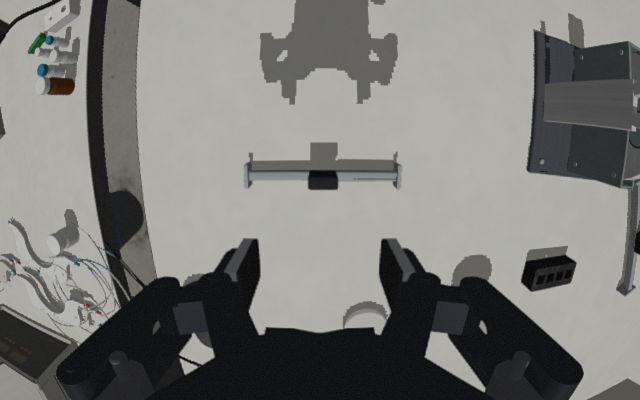

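The wrist view shows bar A (ends at cols 247 and 400, tab at (323,178)), and the SDF fit residual is 0.4 mm. Now I descend.

Call:
send_rows --motion '[{"ax": 0,"ay": -0.6,"az": 0.3,"tx": 9,"ty": 1,"tz": 50,"hand": -0.4},{"ax": 0,"ay": 0,"az": 0,"tx": 0,"ty": 0,"tz": 50,"hand": -0.4}]'

```text
clock: 15.2
tool_pos: [0.5852, 0.0247, 0.0678]
tool_rot: [-0.01, 3.13, -0.005]
force: [-0.2, 0.3, 0.1]
finger_gap: 0.0596
```

Run:
```python
from h import *
o=status.get_obs();print(o['clock'],o['finger_gap'])
delta([.5817,.022,.022],R.from_euler('z',.003)*R.from_matrix(np.array([[-1,0,0],[0,1,0],[0,0,-1.]])))
```

```text
15.2 0.059580263642511504
shift [ 4.1 -2.5 45.7] turn [-0.2  0.6  0.2] rows>= 0.74
```

Call:
send_rows --motion '[{"ax": 0,"ay": 0.6,"az": 0.2,"tx": 4,"ty": -2.5,"tz": 36,"hand": -0.3},{"ax": 0,"ay": 0,"az": 0,"tx": 0,"ty": 0,"tz": 0,"hand": -0.2}]'

```text
clock: 15.45
tool_pos: [0.577, 0.0265, 0.0291]
tool_rot: [0.011, -3.135, 0.002]
force: [-0.3, 0.8, 0.5]
finger_gap: 0.0512
```

Run:
```python
from h import *
o=status.get_obs();print(o['clock'],o['finger_gap'])
delta([.5817,.022,.022],R.from_euler('z',.003)*R.from_matrix(np.array([[-1,0,0],[0,1,0],[0,0,-1.]])))
```

```text
15.45 0.05122143327045483
shift [-4.7 -4.5  7.1] turn [-0.1 -0.4  0.2] rows>= 0.15
```

Call:
send_rows --motion '[{"ax": 0,"ay": -0.3,"az": 0,"tx": -4.5,"ty": -4.5,"tz": 6,"hand": -0.2},{"ax": 0,"ay": 0,"az": 0,"tx": 0,"ty": 0,"tz": 0,"hand": -0.2}]'

```text
clock: 15.7
tool_pos: [0.5834, 0.0235, 0.0259]
tool_rot: [-0.015, 3.137, -0.003]
force: [0.2, -0.0, 0.5]
finger_gap: 0.0514
```

Run:
```python
from h import *
o=status.get_obs();print(o['clock'],o['finger_gap'])
delta([.5817,.022,.022],R.from_euler('z',.003)*R.from_matrix(np.array([[-1,0,0],[0,1,0],[0,0,-1.]])))
```

```text
15.7 0.051408818563334326
shift [ 1.7 -1.5  3.9] turn [-0.1  0.2  0.4] rows>= 0.07
```

Call:
send_rows --motion '[{"ax": 0,"ay": 0,"az": 0.3,"tx": 1.5,"ty": -1.5,"tz": 3,"hand": -0.1},{"ax": 0,"ay": 0,"az": 0,"tx": 0,"ty": 0,"tz": 0,"hand": 0.2},{"ax": 0,"ay": 0,"az": 0,"tx": 0,"ty": 0,"tz": 0,"hand": 0.6},{"ax": 0,"ay": 0,"az": 0,"tx": 0,"ty": 0,"tz": 0,"hand": 1},{"ax": 0,"ay": 0,"az": 0,"tx": 0,"ty": 0,"tz": 0,"hand": 1}]'

```text
clock: 16.32
tool_pos: [0.5838, 0.0216, 0.0258]
tool_rot: [-0.005, 3.132, -0.004]
force: [1.0, -0.2, -0.5]
finger_gap: 0.0246
```

Run:
```python
from h import *
o=status.get_obs();print(o['clock'],o['finger_gap'],o['force'])
delta([.5817,.022,.022],R.from_euler('z',.003)*R.from_matrix(np.array([[-1,0,0],[0,1,0],[0,0,-1.]])))
```

```text
16.325 0.024648572740879754 [ 0.97897575 -0.21377429 -0.48852589]
shift [2.1 0.4 3.8] turn [-0.2  0.6  0. ] rows>= 0.07
```

The bar is gripped at 24.6 mm. I save the grasp transform, lift, and travel to the stand.

```bash
cat >> h.py <<'E'
def bar_in_tool(): 
    z=np.load('grasp.npz'); return z['p'],R.from_matrix(z['r'])
def tool_for_bar(pb,Rb):
    p,r=bar_in_tool(); Rt=Rb*r.inv(); return np.array(pb)-Rt.apply(p),Rt
SADX,SADY=-.0004,.0006
def saddle(z): return S+RS.apply([SADX,SADY,z]),RS
E
python3 - <<'E'
from h import *
o=status.get_obs(); Rt=R.from_rotvec(o['tool_rot']); Rb=R.from_euler('z',.003)
np.savez('grasp.npz',p=Rt.inv().apply(np.array([.5817,.022,0])-o['tool_pos']),r=(Rt.inv()*Rb).as_matrix())
print(bar_in_tool()[0])
delta(*tool_for_bar(*saddle(.22)))
E
```

```text
[0.00234945 0.00051008 0.02579081]
shift [  86.8  321.7 -221.8] turn [0.  0.  2.2] rows>= 6.4
```

Call:
send_rows --motion '[{"ax": 0,"ay": 0,"az": 0,"tx": 0,"ty": 0,"tz": -20,"hand": 1},{"ax": 0,"ay": 0,"az": 0,"tx": 0,"ty": 0,"tz": -40,"hand": 1},{"ax": 0,"ay": 0,"az": 0,"tx": 0,"ty": 0,"tz": -50,"hand": 1},{"ax": 0,"ay": 0,"az": 0,"tx": 0,"ty": 0,"tz": -50,"hand": 1},{"ax": 0,"ay": 0,"az": 0,"tx": 0,"ty": 0,"tz": -50,"hand": 1},{"ax": 0,"ay": 0,"az": 0,"tx": 0,"ty": 0,"tz": -20,"hand": 1}]'

```text
clock: 17.08
tool_pos: [0.5788, 0.0223, 0.2577]
tool_rot: [0.005, -3.139, 0.002]
force: [0.3, -0.2, -2.0]
finger_gap: 0.0244
```

Run:
```python
from h import *
o=status.get_obs();print(o['clock'],o['tool_pos'],o['finger_gap'],o['force'])
delta(*tool_for_bar(*saddle(.21)))
```

```text
17.075 [0.57881625 0.0222987  0.25770199] 0.024403759357583977 [ 0.33683516 -0.23224358 -2.01312371]
shift [ 84.1 321.6  21.7] turn [ 0.1 -0.7  2.2] rows>= 5.33
```

Call:
send_rows --motion '[{"ax": 0,"ay": 0,"az": 0,"tx": 8,"ty": 25,"tz": 0,"hand": 1},{"ax": 0,"ay": 0,"az": 0,"tx": 13,"ty": 50,"tz": 0,"hand": 1},{"ax": 0,"ay": 0,"az": 0,"tx": 14,"ty": 55,"tz": 0,"hand": 1},{"ax": 0,"ay": 0,"az": 0,"tx": 14,"ty": 55,"tz": 0,"hand": 1},{"ax": 0,"ay": 0,"az": 0,"tx": 14,"ty": 55,"tz": 0,"hand": 1},{"ax": 0,"ay": -0.7,"az": 1,"tx": 13,"ty": 50,"tz": 0,"hand": 1},{"ax": 0,"ay": 0,"az": 1,"tx": 6,"ty": 25,"tz": 0,"hand": 1},{"ax": 0,"ay": 0,"az": 0,"tx": 0,"ty": 0,"tz": 0,"hand": 1}]'

```text
clock: 18.08
tool_pos: [0.4935, 0.3447, 0.256]
tool_rot: [0.056, 3.13, -0.006]
force: [0.1, -0.4, -2.1]
finger_gap: 0.0246
```

Run:
```python
from fit import *
o=status.get_obs();print(o['clock'],o['tool_pos'],o['finger_gap'],o['force'],o['joint_positions'].round(2))
delta(*tool_for_bar(*saddle(.19)))
p,d,m=grab('wrist'); save('w13',p)
for n in('scene','side'):
    p,d,m=grab(n); save('c13'+n,cv2.resize(p[80:250,200:380],None,fx=4,fy=4)); np.savez(n+'13.npz',p=p,d=d,**m)
```

```text
18.075 [0.49345408 0.34466385 0.255957  ] 0.024637138462360177 [ 0.07713252 -0.40396452 -2.05898484] [ 0.43  0.47  1.47 -0.01  1.2  -1.1 ]
shift [ 0.2 -0.9 40.1] turn [-0.1  0.  -0. ] rows>= 0.64
```

View pics/w13.png

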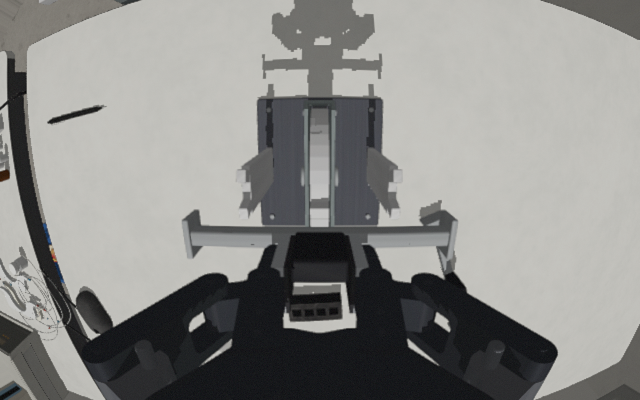

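View pics/c13scene.png

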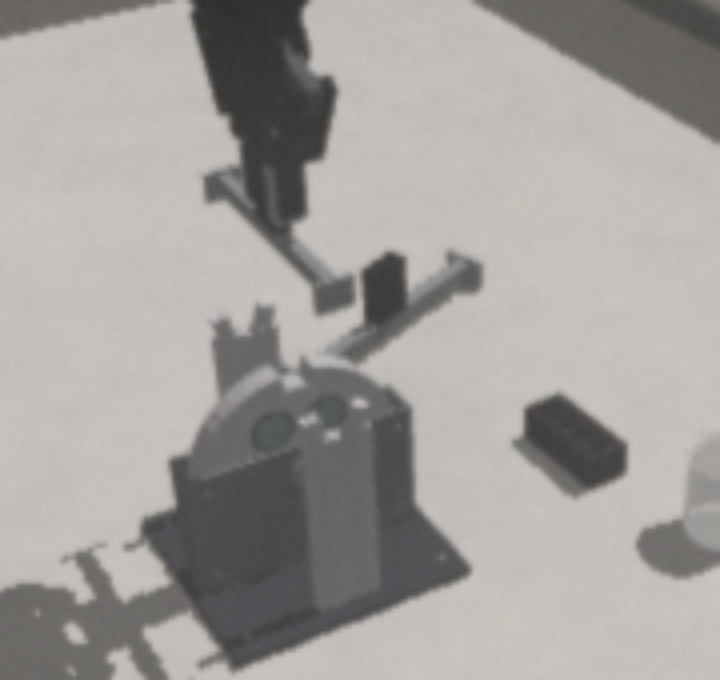

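```bash
cat > barfit.py <<'E'
from fit import *
o=status.get_obs(); Rt=R.from_rotvec(o['tool_rot']); p,r=bar_in_tool()
pb=o['tool_pos']+Rt.apply(p); print('exp bar',pb.round(4),'stand',RS.inv().apply(pb-S).round(4))
pic,d,m=grab('wrist'); v,u=np.nonzero(d>0); P=wunproj(m,u,v,d[d>0])
Q=RS.inv().apply(P-pb)
k=(abs(Q[:,0])<.016)&(abs(Q[:,1])<.085)&(abs(Q[:,1])>.045)&(Q[:,2]>-.003)&(Q[:,2]<.025)
x,md,mn=fit(Q[k],sdf_bar,[0,0,0,0]); print(k.sum(),'bar offset from expected (stand axes)',x.round(4),md)
for s in (1,-1):
    q=Q[k&(Q[:,1]*s>0)&(abs(Q[:,1])<.07)&(abs(Q[:,0])<.006)]; print('side',s,'top z',np.percentile(q[:,2],[50,80]).round(4))
c=RS.inv().apply(pb+RS.apply([x[0],x[1],x[3]])-S); print('bar in stand',c.round(4),'vs saddle',SADX,SADY)
E
python3 barfit.py
```

```text
exp bar [0.4926 0.3426 0.2304] stand [ 0.0006 -0.0008  0.2304]
2964 bar offset from expected (stand axes) [ 0.0003 -0.0003 -0.0052 -0.0003] 0.00030052368123838734
side 1 top z [0.0172 0.0178]
side -1 top z [0.0175 0.0182]
bar in stand [ 0.0009 -0.0011  0.2301] vs saddle -0.0004 0.0006
```

Call:
send_rows --motion '[{"ax": 0,"ay": 0,"az": 0,"tx": 1,"ty": 1,"tz": 35,"hand": 1},{"ax": 0,"ay": 0,"az": 0,"tx": 0,"ty": 0,"tz": 25,"hand": 1},{"ax": 0,"ay": 0,"az": 0,"tx": 0,"ty": 0,"tz": 0,"hand": 1}]'

```text
clock: 18.65
tool_pos: [0.4974, 0.3389, 0.1961]
tool_rot: [0.072, 3.127, -0.007]
force: [-0.3, 1.0, -2.2]
finger_gap: 0.0246
```

```bash
python3 barfit.py; python3 barfit.py
python3 - <<'E'
from h import *
print(status.get_obs()['force'])
for n in('scene','side'):
    p,d,m=grab(n); save('c14'+n,cv2.resize(p[110:230,220:340],None,fx=5,fy=5))
E
```

```text
exp bar [0.4954 0.3394 0.1703] stand [ 0.0035 -0.004   0.1703]
2974 bar offset from expected (stand axes) [ 0.0003 -0.0003 -0.0121 -0.0002] 0.00028619710679464623
side 1 top z [0.0171 0.0179]
side -1 top z [0.0175 0.0182]
bar in stand [ 0.0038 -0.0043  0.1701] vs saddle -0.0004 0.0006
exp bar [0.4963 0.3398 0.1715] stand [ 0.0044 -0.0036  0.1715]
2969 bar offset from expected (stand axes) [ 0.0002 -0.0003 -0.0119 -0.0003] 0.00028411928268000115
side 1 top z [0.0172 0.0179]
side -1 top z [0.0174 0.0181]
bar in stand [ 0.0046 -0.0039  0.1712] vs saddle -0.0004 0.0006
[-0.05489158  0.06376864 -1.68511667]
```

View pics/c14side.png

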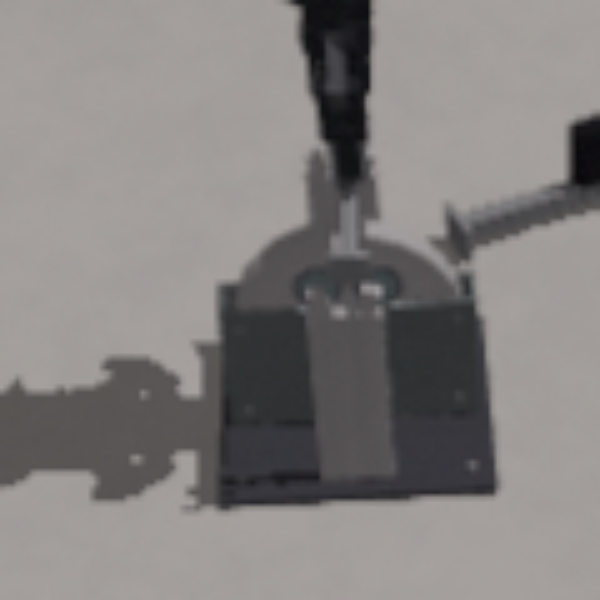

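Rapid descents drift sideways by ~4 mm, so I correct that and go down in small steps.

Call:
send_rows --motion '[{"ax": 0,"ay": 0,"az": -0.7,"tx": 4.5,"ty": 4,"tz": 0,"hand": 1},{"ax": 0,"ay": 0,"az": 0,"tx": 0,"ty": 0,"tz": 0,"hand": 1}]'

```text
clock: 19.1
tool_pos: [0.4954, 0.3455, 0.2011]
tool_rot: [0.05, 3.118, 0.001]
force: [-0.1, 0.4, -0.1]
finger_gap: 0.0247
```

```bash
python3 barfit.py
```

```text
exp bar [0.4937 0.3461 0.1753] stand [0.0016 0.0026 0.1753]
2970 bar offset from expected (stand axes) [ 0.0001 -0.0004  0.0028 -0.0003] 0.0002897409396034776
side 1 top z [0.0175 0.0181]
side -1 top z [0.0171 0.0179]
bar in stand [0.0017 0.0023 0.175 ] vs saddle -0.0004 0.0006
```

Call:
send_rows --motion '[{"ax": 0,"ay": 0,"az": 0,"tx": 1.5,"ty": -1.5,"tz": 4,"hand": 1},{"ax": 0,"ay": 0,"az": 0,"tx": 0.5,"ty": 0,"tz": 7,"hand": 1}]'

```text
clock: 19.4
tool_pos: [0.4942, 0.3443, 0.1905]
tool_rot: [0.05, 3.116, 0.002]
force: [0.4, -0.1, -1.8]
finger_gap: 0.0242
```

```bash
python3 barfit.py
```

```text
exp bar [0.4925 0.3449 0.1646] stand [0.0005 0.0014 0.1646]
2965 bar offset from expected (stand axes) [ 0.0001 -0.0004  0.0027 -0.0003] 0.0002916392173911613
side 1 top z [0.0174 0.0182]
side -1 top z [0.0171 0.0178]
bar in stand [0.0005 0.0011 0.1644] vs saddle -0.0004 0.0006
```

Call:
send_rows --motion '[{"ax": 0,"ay": 0,"az": 0,"tx": 0.7,"ty": -0.4,"tz": 6,"hand": 1},{"ax": 0,"ay": 0,"az": 0,"tx": 0.2,"ty": 0,"tz": 6,"hand": 1}]'

```text
clock: 19.7
tool_pos: [0.4928, 0.3435, 0.1761]
tool_rot: [0.05, 3.118, 0.0]
force: [-1.0, 0.3, -1.0]
finger_gap: 0.0251
```

```bash
python3 barfit.py; python3 -c "
from h import *
print(status.get_obs()['force'])"
```

```text
exp bar [0.491  0.3441 0.1503] stand [-0.001   0.0006  0.1503]
3581 bar offset from expected (stand axes) [-0.     -0.0005  0.0018 -0.0004] 0.0003766943183147863
side 1 top z [0.0174 0.018 ]
side -1 top z [0.0172 0.0179]
bar in stand [-1.000e-03  1.000e-04  1.499e-01] vs saddle -0.0004 0.0006
[ 0.16562069  0.13670286 -1.95590499]
```

Call:
send_rows --motion '[{"ax": 0,"ay": 0,"az": 0,"tx": -0.5,"ty": 0,"tz": 5,"hand": 1},{"ax": 0,"ay": 0,"az": 0,"tx": -0.2,"ty": 0,"tz": 5,"hand": 1}]'

```text
clock: 20.0
tool_pos: [0.4936, 0.3434, 0.1647]
tool_rot: [0.05, 3.119, -0.001]
force: [0.2, 0.4, -1.4]
finger_gap: 0.0247
```

```bash
python3 barfit.py; python3 -c "
from h import *
print(status.get_obs()['force'])"
```

```text
exp bar [0.4918 0.3439 0.1389] stand [-0.0002  0.0004  0.1389]
4214 bar offset from expected (stand axes) [ 0.0004 -0.0009  0.0024 -0.0006] 0.0006641134492590284
side 1 top z [0.0172 0.018 ]
side -1 top z [0.0171 0.0179]
bar in stand [ 0.0002 -0.0005  0.1382] vs saddle -0.0004 0.0006
[-0.1729087  -0.39351857 -2.89342181]
```

Call:
send_rows --motion '[{"ax": 0,"ay": 0,"az": 0,"tx": 0.3,"ty": 0.3,"tz": 3.5,"hand": 1},{"ax": 0,"ay": 0,"az": 0,"tx": 0,"ty": 0,"tz": 2,"hand": 1}]'

```text
clock: 20.3
tool_pos: [0.4933, 0.3436, 0.1597]
tool_rot: [0.05, 3.12, -0.001]
force: [-3.4, -2.6, 13.9]
finger_gap: 0.025
```

```bash
python3 barfit.py; python3 -c "
from h import *
print(status.get_obs()['force'])"
```

```text
exp bar [0.4915 0.3441 0.1338] stand [-0.0005  0.0006  0.1338]
4362 bar offset from expected (stand axes) [ 0.0004 -0.0009  0.0023 -0.0001] 0.000718693750362793
side 1 top z [0.0172 0.018 ]
side -1 top z [0.0173 0.0181]
bar in stand [-1.000e-04 -3.000e-04  1.338e-01] vs saddle -0.0004 0.0006
[-1.62899707 -1.47166154  4.23532085]
```

The bar has bottomed at 133.8 mm (saddle 134), with ~14 N of contact. I release it and rise.

Call:
send_rows --motion '[{"ax": 0,"ay": 0,"az": 0,"tx": 0,"ty": 0,"tz": 0,"hand": 0.2},{"ax": 0,"ay": 0,"az": 0,"tx": 0,"ty": 0,"tz": 0,"hand": 0},{"ax": 0,"ay": 0,"az": 0,"tx": 0,"ty": 0,"tz": 0,"hand": 0}]'

```text
clock: 20.72
tool_pos: [0.494, 0.344, 0.1606]
tool_rot: [0.05, 3.117, 0.001]
force: [-0.4, -1.0, 0.1]
finger_gap: 0.0426
```

Call:
send_rows --motion '[{"ax": 0,"ay": 0,"az": 0,"tx": 0,"ty": 0,"tz": -15,"hand": 0},{"ax": 0,"ay": 0,"az": 0,"tx": 0,"ty": 0,"tz": -30,"hand": 0},{"ax": 0,"ay": 0,"az": 0,"tx": 0,"ty": 0,"tz": -50,"hand": 0},{"ax": 0,"ay": 0,"az": 0,"tx": -30,"ty": 0,"tz": -30,"hand": 0},{"ax": 0,"ay": 0,"az": 0,"tx": 0,"ty": 0,"tz": 0,"hand": 0}]'

```text
clock: 21.35
tool_pos: [0.5216, 0.3434, 0.2933]
tool_rot: [0.049, 3.115, 0.002]
force: [-1.1, -0.5, -0.7]
finger_gap: 0.0426
```

Run:
```python
from fit import *
o=status.get_obs(); print(o['tool_pos'],o['clock'],o['force'])
pic,d,m=grab('wrist'); save('w15',pic); v,u=np.nonzero(d>0); P=wunproj(m,u,v,d[d>0])
pb=saddle(.134)[0]; Q=RS.inv().apply(P-pb)
k=(abs(Q[:,0])<.016)&(abs(Q[:,1])<.085)&(Q[:,2]>-.003)&(Q[:,2]<.056)&~((abs(abs(Q[:,1])-.064)<.006)&(abs(Q[:,0])>.006))
k&=~((abs(Q[:,1])<.012)&(Q[:,2]<.019))
x,md,mn=fit(Q[k],sdf_bar,[0,0,0,0]); print(k.sum(),'bar - saddle',x.round(4),md,mn)
for s in (1,-1):
    q=Q[k&(Q[:,1]*s>.02)&(abs(Q[:,1])<.055)&(abs(Q[:,0])<.003)]; print('top z',np.median(q[:,2]).round(4))
for n in('scene','side'):
    p,d,m=grab(n); save('c15'+n,cv2.resize(p[100:230,220:350],None,fx=5,fy=5,interpolation=cv2.INTER_CUBIC))
```

```text
[0.52157744 0.3433521  0.29333454] 21.35 [-1.12383083 -0.47749476 -0.73054219]
2253 bar - saddle [-0.0002 -0.0004  0.0028 -0.0003] 0.00041478233440743993 0.0005130889741731801
top z 0.0177
top z 0.0177
```

View pics/c15scene.png

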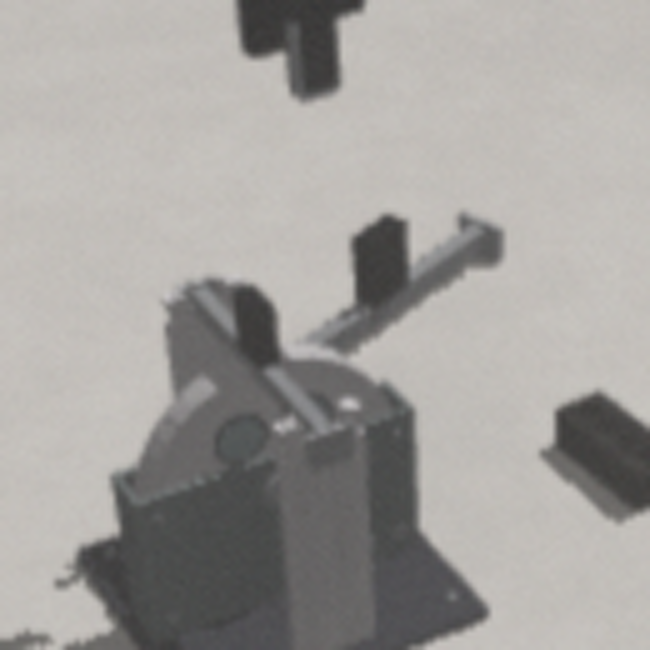

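View pics/w15.png

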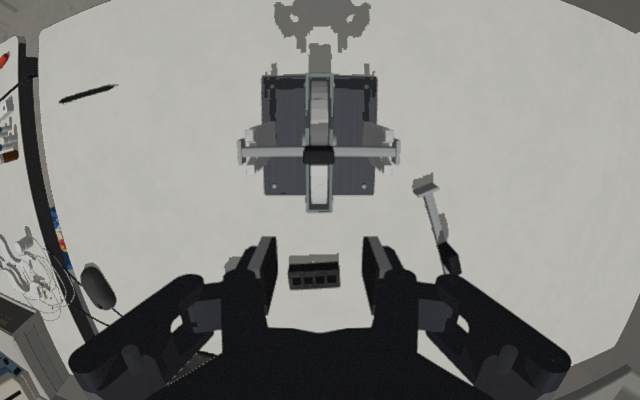

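View pics/c15side.png

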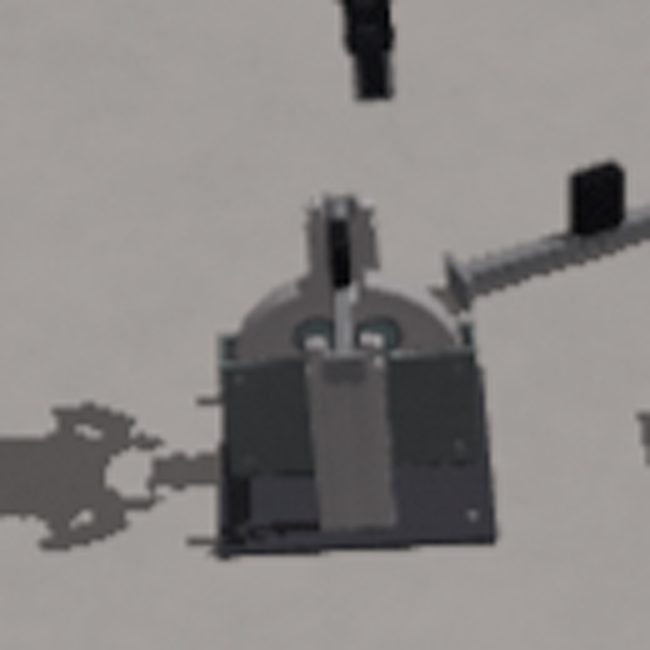

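The pictures show the bar across both towers, tab up (wrist 319,153). The fit puts it within 0.5 mm of the saddle and level, and the gripper is clear. The beaker, dish, block and pen are far from anything I moved. I hand the job in.

```bash
python3 -c "
from h import *
print(arm.close_job())"
```

```text
the job is handed in; nothing more can be done
None
```

The lock bar is seated across both towers, grip up, with the wheel's notch at the top. I handed the job in at about 21.5 s on the robot's clock, and it reports no verdict.

**Wheel:** I turned it in four pinch strokes on the rim until the notch was about 2 mm from the top (limit 7 mm). It then stayed at rest while I fetched the bar.

**Lock bar:** I picked the 153 mm one with the 51 mm tab top, not the larger look-alike behind the stand. After letting go, the wrist-depth fit puts it within 0.5 mm of the saddle point in x, y and height. It is level and lies along the axle direction to about 0.003 rad. The gripper was clear of everything.

**Checks that fell short:**
- **Notch:** I did not measure it again after laying the bar, because the bar covers it. The bar being fully down fits the notch being in place.
- **Beaker, petri dish, cuvette block and pen:** I did not re-measure them at the end. The tool kept clear of them, and the pen and cuvette block still show in the last wrist picture.
- **Drift:** fast descents went about 4 mm sideways. I corrected that before lowering the bar.
- **Refused call:** the first move call was rejected for leaving out some row values, and nothing moved.

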